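Put the test-fixture parts back into their foam tray

ROBOT

A 7-joint arm with a two-finger parallel gripper is mounted at the origin on the work surface. World frame = base frame: x ahead of the robot, y to its left, z up, the work surface at z = 0. Lengths are in mm, angles in rad, forces in N, time in s.
With the tool pointing down it reaches from about 400 to 900 mm from the base axis. Payload 5.5 kg.
Tool frame: the origin (TCP) lies midway between the tips of the shut fingers; the grasp point (between the pads) lies 19 mm behind it; y points along the fingers, x is the direction in which the jaws open and shut, and the axes are right-handed (so a half turn about y gives the same grasp; the last joint's range is limited). The gripper opens to 85 mm and grips with 20 to 120 N. Pads are 22 mm wide; open, the fingers measure 114 mm over their backs; the gripper's body (76 mm by 85 mm) begins 54 mm behind the grasp point. The pads swing forward as they close: fully open they stand 13 mm farther back than shut.
Start: joints at [1.466, 0.501, -0.427, 1.55, 0.221, 1.138, -0.21], TCP at [233.75, -606.516, 204.21] pointing down, gripper open.
Joint ranges: [-2.88, 2.88], [-0.31, 2.03], [-1.54, 1.56], [0.2, 2.42], [-1.41, 4.55], [0.19, 2.02], [-2.57, 2.57]. Speed limits (rad/s): [2.57, 2.57, 3.14, 3.14, 3.14, 3.14, 3.14].

INTERFACE

Orientations are given as a rotation vector (axis times angle).
In Python, from rig import readout, camera, get_calibration, bot, spotter gives the robot as it stands.
- The arm moves only by the tool servo_tool, never from a script. Its argument "targets" is a list of rows, each an object of numbers: "tx", "ty", "tz": the shift along the tool's x, y, z in m; "wx", "wy", "wz": the turn, a rotation vector about the tool's x, y, z in degrees; "claw": the closure in counts, from 0 (fully open) to 255 (shut). In form: [{"tx": .., "ty": .., "tz": .., "wx": .., "wy": .., "wz": .., "claw": ..}, ...]. A call has 1 to 12 rows; each row is the pose to reach, as a shift and turn from the pose commanded when the call began, along the tool's axes at that moment; what a row does not reach only later rows make up. A row lasts 1/8 s, in which the tool goes at most 62.5 mm and 10.7 degrees, less where a joint would pass 70% of its speed; a pose out of reach is approached as far as the arm can. A call with a gripper value outside its range is refused whole. The fingers move at their own pace and stop on an object; "grip_force" is the grip in N (left out, the last holds). Time passes only in rows, so rows that repeat a pose let the fingers close. It gives the time, the measured TCP pose, the force and the opening at its end, in the units of the state.
- readout.sense(): the state, without advancing time (a new reading comes with each control period).
- camera(name): name is "scene" or "top" or "wrist"; returns the picture (384x512x3 uint8, blue, green, red); there is no depth.
- get_calibration(name): a dict with "fov_y" (degrees; the focal length in pixels is half the picture's height over the tangent of half this angle, whatever the lens; pixels are square), "cx", "cy" (the principal point, pixels), "T" (4x4, takes a point from camera to world coordinates). Camera axes: x right, y down, z forward; pixel columns grow to the right and rows downward; lengths in mm; the calibration is good to about 2 mm. A picture is of the moment at which its call begins: read the wrist's pose just before it. get_calibration takes no time and is no camera call; for the wrist camera it gives the pose at the moment of the call.
- bot.job_done(): hands the job in, once; it reports no verdict.
Trained networks look in the newest picture that a camera, given by its name, has taken for a name from the list of things; names that differ only in an ending like _2 or _b are one class to them, and where a whole thing is asked for, a point or a joint stands for the part that bears it (a point fixed in the world has none). Each returns a list of dicts, best first, with "confidence" (0 to 1); they miss things now and then, are a little off and sometimes report something else, mostly with a low value. They report only what shows in the picture. A call takes as long as a camera call.
- spotter.masks_of(camera, label): "region" (384x512 bool, what is visible of it) and "rect" ([left, top, width, height] in pixels, round what is visible of it).
The state is a dict: "t": time; "joint_pos": joint angles; "joint_velocities": joint speeds; "effort": joint torques, N m; "tool_pos": TCP position; "ee_rot": TCP orientation; "wrist_force": force on the tool from outside, world axes, zero at the start; "torque": the same for the moment, N m; "finger_gap": finger opening in mm.
Only numpy, scipy, OpenCV 4.12 (cv2) and the standard library are available. Lean on these libraries where they do the work, as an engineer would, in place of code of your own. Each camera call takes 0.05 s, during which the arm holds its last target. There are 200 camera calls.

TASK

Take apart the two stacks of aluminium fixture parts on the bench mat and put each of the four parts (bar, dog-bone link, rectangular plate, round flange) into the foam pocket of the case tray that is cut to its outline, lying flat and fully home on the pocket floor. Leave the jar and the mug where they stand.

Things in the scene. Friction and masses are not known exactly. Their poses are not given: they have to be found in the camera images.
- bar_mid (a point): Centre (half-way up) of the aluminium straight T-slot profile bar, 118 mm long (its x) by 30 mm wide (its y), with one dark slot along its top. 26 mm tall, z up, about 0.14 kg. At the start it lies centred (within 6 mm) on top of the plate or the disc. A half turn about z makes no difference.
- link_mid (a point): Centre (half-way up) of the aluminium dog-bone link: two round eyes of 42 mm diameter, 72 mm apart centre to centre along its x, joined by a web 18 mm wide (its y) and full height; 114 mm long overall; the free web between the eyes is about 30 mm long. 26 mm tall, z up, about 0.17 kg. At the start it lies centred (within 6 mm) on top of the plate or the disc. A half turn about z makes no difference.
- plate_mid (a point): Centre (half-way up) of the aluminium rectangular base plate, 96 mm long (its x) by 54 mm wide (its y), with four small dark hole marks at its corners. 26 mm tall, z up, about 0.32 kg. At the start it lies flat on a 3 mm mat on the bench, with the bar or the link on top of it. A half turn about z makes no difference.
- disc_mid (a point): Centre (half-way up) of the aluminium round flange, 66 mm diameter, with dark centre and bolt-circle marks. 26 mm tall, z up, about 0.22 kg. At the start it lies flat on a 3 mm mat on the bench, with the bar or the link on top of it. A half turn about z makes no difference.
- pocket_bar (a point): Centre of the tan pocket floor in the black foam nest for the bar: straight rectangular pocket 128 x 40 mm, long side along this x, z up, 9 mm deep, 5 mm of play all round. A seated part's centre is 13 mm above this point. Fixed foam block 150 (x) by 94 (y) mm; the four lie two by two, 2 mm apart, in a shallow tray with its rim below the foam's top.
- pocket_link (a point): Centre of the tan pocket floor in the black foam nest for the link: dog-bone pocket: two eight-sided ends 52 mm across, 72 mm apart, joined by a channel 28 mm wide; 124 mm long overall, long side along this x, z up, 9 mm deep, 5 mm of play all round. A seated part's centre is 13 mm above this point. Fixed foam block 150 (x) by 94 (y) mm; the four lie two by two, 2 mm apart, in a shallow tray with its rim below the foam's top.
- pocket_plate (a point): Centre of the tan pocket floor in the black foam nest for the plate: rectangular pocket 106 x 64 mm, long side along this x, z up, 9 mm deep, 5 mm of play all round. A seated part's centre is 13 mm above this point. Fixed foam block 150 (x) by 94 (y) mm; the four lie two by two, 2 mm apart, in a shallow tray with its rim below the foam's top.
- pocket_disc (a point): Centre of the tan pocket floor in the black foam nest for the disc: eight-sided pocket, 76 mm across flats, for the round flange, long side along this x, z up, 9 mm deep, 5 mm of play all round. A seated part's centre is 13 mm above this point. Fixed foam block 150 (x) by 94 (y) mm; the four lie two by two, 2 mm apart, in a shallow tray with its rim below the foam's top.
- jar_mid (a point): Centre of a loose white jar with a black cap, 48 mm diameter, 60 mm tall. To be left alone.
- mug_mid (a point): Centre of a loose blue mug, 76 mm diameter, 85 mm tall, with a handle on its +y side. To be left alone. (A fixed grey switch box, 70 x 100 x 50 mm, also stands near the far left of the work.)

How it is judged:
By the outcome, as a careful person would: the job done as asked, in the order asked, and still so for the second after the job is handed in, with the robot touching nothing.
It also fails if it takes over 107 s, if anything falls off the work surface, if the arm or the gripper's body presses on something with over 40 N, if the wrist force passes 120 N, or if a joint passes its speed limit or range.

## Working session

There is one attempt and no reset: what is moved stays moved. The work goes in short steps, Python scripts to look and compute and a tool call to move; the robot and the scene stay as the last step left them, time stands still between calls to the robot, and variables do not carry over. Pictures are saved under pics/ and viewed, about 12 in all and at most 16, crops included, and the job is handed in when it is done.

Besides the shell and the picture viewer there is one more tool, called after ">>>" by a JSON object that holds its "fn" and its "kwargs", one argument or row to a line. servo_tool: Moves the arm, as the interface text tells. Its arguments: {"type":"object","properties":{"targets":{"type":"array"},"grip_force":{"type":"number"}},"required":["targets"]}

```bash
mkdir -p pics; ls; python3 - <<'E'
from rig import readout, camera, get_calibration
import cv2, numpy as np
s=readout.sense(); print({k:np.round(v,3).tolist() for k,v in s.items()})
for n in ("scene","top"):
    cv2.imwrite(f"pics/{n}0.png",camera(n)); c=get_calibration(n); print(n,c["fov_y"],c["cx"],c["cy"],np.round(c["T"],3).tolist(), c.keys())
E
```

```text
pics
{'t': 0.0, 'joint_pos': [1.466, 0.502, -0.427, 1.551, 0.221, 1.138, -0.21], 'joint_velocities': [-0.002, 0.001, -0.001, -0.001, -0.002, -0.0, 0.0], 'effort': [0.0, -56.952, -5.817, -28.095, 0.01, 0.012, -0.0], 'tool_pos': [233.38, -605.864, 203.15], 'ee_rot': [-1.36, 0.935, -0.933], 'wrist_force': [0.162, -0.408, -0.318], 'torque': [-0.02, 0.017, 0.004], 'finger_gap': 85.269}
scene 46.077154071424495 261.6555564060615 188.99125515105248 [[0.183, 0.75, -0.636, 1209.777], [0.983, -0.151, 0.104, -72.752], [-0.018, -0.644, -0.765, 776.855], [0.0, 0.0, 0.0, 1.0]] dict_keys(['fov_y', 'cx', 'cy', 'T'])
top 43.91721233826265 266.56430638608293 192.42789044799736 [[0.006, -0.996, 0.091, 540.239], [-1.0, -0.004, 0.028, -12.688], [-0.027, -0.091, -0.995, 1097.138], [0.0, 0.0, 0.0, 1.0]] dict_keys(['fov_y', 'cx', 'cy', 'T'])
```

View pics/top0.png

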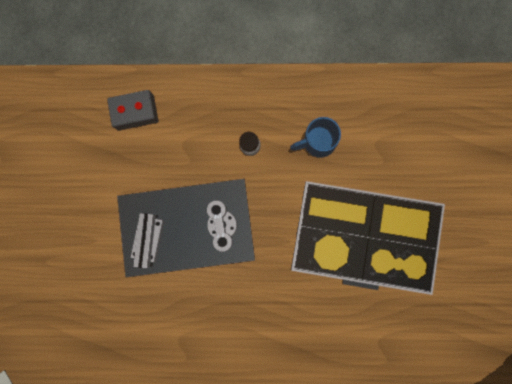

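View pics/scene0.png

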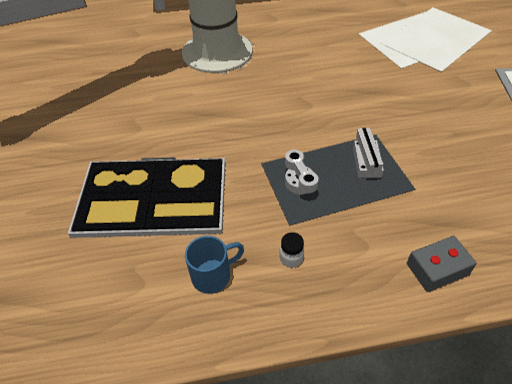

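```bash
cat > h.py <<'E'
import numpy as np, cv2
from scipy.optimize import minimize
from scipy.spatial.transform import Rotation as R
from rig import readout, camera, get_calibration, spotter
def rect(a,b): return np.array([[a,b],[-a,b],[-a,-b],[a,-b]])/2.
def circ(d,x=0,n=48):
    t=np.arange(n)*2*np.pi/n; return np.c_[x+d/2*np.cos(t),d/2*np.sin(t)]
def octa(d,x=0):
    t=(np.arange(8)+.5)*np.pi/4; return np.c_[x+d/2/np.cos(np.pi/8)*np.cos(t),d/2/np.cos(np.pi/8)*np.sin(t)]
SH={'bar_mid':[rect(118,30)],'link_mid':[circ(42,36),circ(42,-36),rect(72,18)],'plate_mid':[rect(96,54)],'disc_mid':[circ(66)],
'pocket_bar':[rect(128,40)],'pocket_link':[octa(52,36),octa(52,-36),rect(72,28)],'pocket_plate':[rect(106,64)],'pocket_disc':[octa(76)]}
S=4
def proj(c,P):
    T=np.array(c['T']); q=(P-T[:3,3])@T[:3,:3]
    f=192/np.tan(np.radians(c['fov_y']/2)); return np.c_[q[:,0]/q[:,2]*f+c['cx'],q[:,1]/q[:,2]*f+c['cy']]
def render(c,label,x,y,a,z0,z1):
    "part: z0 bottom, z1 top; pocket: z0 floor, z1 foam top. area-sampled 0..1 picture"
    ca,sa=np.cos(a),np.sin(a); pk=label.startswith('pocket'); L=[]
    for z in (z0,z1):
        L.append([proj(c,np.c_[p@np.array([[ca,sa],[-sa,ca]])+[x,y],np.full(len(p),z)]) for p in SH[label]])
    def fill(polys):
        m=np.zeros((384*S,512*S),np.uint8)
        for p in polys: cv2.fillPoly(m,[np.round(((p+.5)*S-.5)*16).astype(np.int32)],255,shift=4)
        return m
    if pk: m=cv2.bitwise_and(fill(L[0]),fill(L[1]))
    else: m=fill([cv2.convexHull(np.r_[p,q].astype(np.float32))[:,0] for p,q in zip(*L)])
    return cv2.resize(m,(512,384),interpolation=cv2.INTER_AREA)/255.
def ray(c,u,v,z):
    T=np.array(c['T']); f=192/np.tan(np.radians(c['fov_y']/2))
    d=T[:3,:3]@[(u-c['cx'])/f,(v-c['cy'])/f,1]; return (T[:3,3]+d*(z-T[2,3])/d[2])[:2]
def fit(obs,label,z0,z1,a0=None,fixz=True):
    "obs: list of (calib, mask); returns x,y,yaw(,z0), 1-IoU"
    c,m=obs[0]; vs,us=np.nonzero(m); x,y=ray(c,us.mean(),vs.mean(),z1)
    def cost(p):
        dz=0 if fixz else p[3]; e=0
        for c,m in obs:
            r=render(c,label,p[0],p[1],p[2],z0+dz,z1+dz); e+=1-np.minimum(r,m).sum()/np.maximum(r,m).sum()
        return e/len(obs)
    best=None
    for a in (np.arange(0,np.pi,np.pi/6) if a0 is None else [a0]):
        p0=[x,y,a]+([] if fixz else [0]); st=np.array([8,8,.2]+([] if fixz else [10]))
        sim=np.vstack([p0]+[np.array(p0)+np.eye(len(p0))[i]*st[i] for i in range(len(p0))])
        r=minimize(cost,p0,method='Nelder-Mead',options=dict(initial_simplex=sim,xatol=.05,fatol=1e-4,maxfev=160))
        if best is None or r.fun<best.fun: best=r
    return best.x,best.fun
def tan(img):
    h=cv2.cvtColor(img,cv2.COLOR_BGR2HSV); return cv2.inRange(h,(18,130,120),(35,255,255))>0
def mask(cam,label):
    r=spotter.masks_of(cam,label); return [(d['confidence'],d['region'].astype(float),d['rect']) for d in r]
def move(x,y,tipz,yaw,sym=True):
    "print shift/turn to TCP target, tool down, jaw axis (tool x) at world angle yaw"
    s=readout.sense(); Rc=R.from_rotvec(s['ee_rot']); p=np.array(s['tool_pos'])
    o=[]
    for k in (0,np.pi):
        b=yaw+k; X=[np.cos(b),np.sin(b),0]; Y=[0,0,-1]; Z=np.cross(X,Y); Rt=R.from_matrix(np.c_[X,Y,Z])
        o.append(((Rc.inv()*Rt).as_rotvec(degrees=True)))
    d=Rc.inv().apply(np.array([x,y,tipz])-p)/1000
    print('pos',np.round(p,1),'gap',round(s['finger_gap'],1),'q7',round(s['joint_pos'][6],2),'t',s['t'],'F',np.round(s['wrist_force'],1)); print('shift',np.round(d,4),'turns',np.round(o,2).tolist())
E
python3 - <<'E'
from h import *
im={n:camera(n) for n in('top','scene')}; C={n:get_calibration(n) for n in im}
c=C['top']
for l in ['bar_mid','link_mid','plate_mid','disc_mid','jar_mid','mug_mid']:
    for d in mask('top',l)[:2]: 
        vs,us=np.nonzero(d[1]); print(l,round(d[0],2),np.round(d[2]),np.round(ray(c,us.mean(),vs.mean(),55)))
M={l:mask('top',l) for l in ('bar_mid','link_mid')}
for l in M: print(l,fit([(c,M[l][0][1])],l,29,55))
# tan components
comps={}
tt=tan(im['top']); n,lab,st,ce=cv2.connectedComponentsWithStats(tt.astype(np.uint8))
for i in range(1,n):
    if st[i,4]>300: print('tan',st[i],ce[i].round(1))
for l in ['pocket_bar','pocket_link','pocket_plate','pocket_disc']:
    o=[]
    for n_ in('top','scene'):
        m=tan(im[n_]); n,lab,st,ce=cv2.connectedComponentsWithStats(m.astype(np.uint8))
        d=mask(n_,l)
        if not d: print(n_,l,'none'); continue
        ids=lab[d[0][1]>0]; i=np.bincount(ids[ids>0]).argmax(); o.append((C[n_],(lab==i).astype(float))); print(n_,l,round(d[0][0],2),ce[i].round(),st[i,4],int(d[0][1].sum()))
    print(l,'top only',fit(o[:1],l,10,19),'both',fit(o,l,10,19,fixz=False))
E
```

```text
bar_mid 0.69 [134. 212.  22.  57.] [529. 284.]
bar_mid 0.28 [369. 194.  74.  52.] [ 573. -284.]
link_mid 0.62 [208. 202.  24.  50.] [562. 119.]
plate_mid 0.67 [133. 219.  33.  40.] [535. 257.]
disc_mid 0.66 [207. 209.  30.  27.] [565. 112.]
jar_mid 0.64 [241. 129.  18.  29.] [744.  57.]
mug_mid 0.97 [290. 117.  51.  40.] [ 758. -101.]
bar_mid (array([ 5.29895479e+02,  2.88008167e+02, -9.12025900e-02]), np.float64(0.06090302930523539))
link_mid (array([5.61960691e+02, 1.20442396e+02, 1.93197019e-01]), np.float64(0.0942503210753336))
tan [309 198  58  26 972] [337.4 210.3]
tan [ 380  205   49   34 1292] [404.4 221.5]
tan [314 235  35  36 944] [330.8 252.3]
tan [371 250  55  29 953] [398.1 263.7]
top pocket_bar 0.89 [337. 210.] 972 2813
scene pocket_bar 0.58 [184. 209.] 744 2694
pocket_bar top only (array([ 598.89426382, -143.26221657,    1.40957288]), np.float64(0.03975428472864684)) both (array([ 598.96048212, -143.20475234,    1.41123607,    1.11972611]), np.float64(0.045158614380117035))
top pocket_link 0.67 [398. 264.] 953 2929
scene pocket_link 0.64 [120. 177.] 586 2088
pocket_link top only (array([ 479.73249619, -277.83240053,    1.4131102 ]), np.float64(0.06228732578194185)) both (array([ 479.98579962, -277.53742449,    1.40066172,    2.2925508 ]), np.float64(0.061663687607232065))
top pocket_plate 0.98 [404. 221.] 1292 2872
scene pocket_plate 0.71 [112. 211.] 1034 2696
pocket_plate top only (array([ 574.71795081, -293.45740044,    1.4184866 ]), np.float64(0.033080662558919505)) both (array([ 574.56034525, -293.1281435 ,    1.40755729,    2.1423786 ]), np.float64(0.03388280411149791))
top pocket_disc 0.68 [331. 252.] 944 2859
scene pocket_disc 0.94 [187. 176.] 602 2111
pocket_disc top only (array([ 504.39485342, -127.95758645,    1.38970626]), np.float64(0.02855488312154375)) both (array([ 5.04564581e+02, -1.27664250e+02, -1.81141344e-01,  1.80203430e+00]), np.float64(0.0327091341458437))
```

```bash
python3 - <<'E'
from h import *
im=cv2.imread('pics/top0.png')[190:280,115:250]
cv2.imwrite('pics/topc.png',cv2.resize(im,None,fx=5,fy=5,interpolation=cv2.INTER_CUBIC))
c=get_calibration('wrist'); T=np.array(c['T']); s=readout.sense(); Rc=R.from_rotvec(s['ee_rot'])
print(c['fov_y'],c['cx'],c['cy'],'cam in tool',Rc.inv().apply(T[:3,3]-s['tool_pos']),'\n',Rc.inv().as_matrix()@T[:3,:3])
print(Rc.as_matrix().round(3))
E
```

```text
58.11955470085502 259.46179143119497 193.51536977943888 cam in tool [   0.59535392 -171.3270444    65.84701856] 
 [[ 9.99999733e-01  4.71963682e-04 -5.58679015e-04]
 [ 6.64196534e-04 -2.66323080e-01  9.63883591e-01]
 [ 3.06128933e-04 -9.63883704e-01 -2.66323322e-01]]
[[ 0.36   0.     0.933]
 [-0.933 -0.     0.36 ]
 [ 0.    -1.     0.   ]]
```

View pics/topc.png

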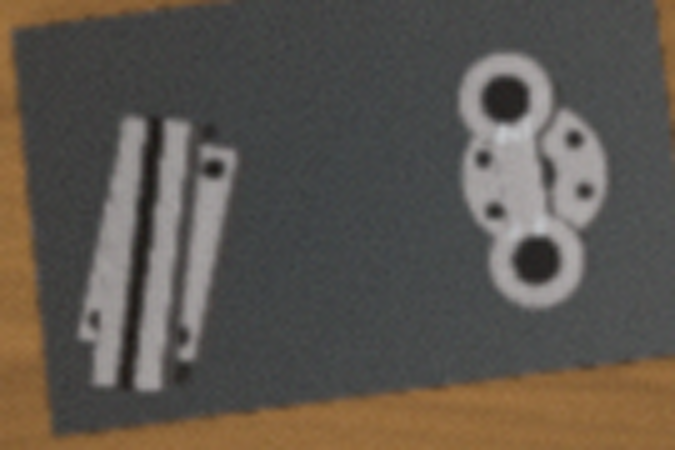

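```bash
python3 - <<'E'
from h import *
c=get_calibration('top'); a=ray(c,146.2,213.8,55); b=ray(c,140.3,267.2,55); print((a+b)/2,a-b,np.arctan2(*(a-b)[::-1]))
yaw=np.arctan2(*(a-b)[::-1])
move(480,-100,220,yaw+np.pi/2); move(*(a+b)/2,150,yaw+np.pi/2)
E
```

```text
[528.65421244 286.44132582] [116.62679316  -9.56330066] -0.08181612773158775
pos [ 233.8 -606.5  204.2] gap 85.7 q7 -0.21 t 1.0 F [-0.5 -0.4  0.6]
shift [-0.384  -0.0158  0.4119] turns [[0.0, -154.23, 0.0], [-0.0, 25.77, 0.0]]
pos [ 233.8 -606.5  204.2] gap 85.7 q7 -0.21 t 1.0 F [-0.5 -0.4  0.6]
shift [-0.7271  0.0542  0.5963] turns [[0.0, -154.23, 0.0], [-0.0, 25.77, 0.0]]
```

>>> {"fn": "servo_tool", "kwargs": {
  "targets": [
    {"tx":-0.384,"ty":-0.016,"tz":0.412,"wy":-80,"claw":0},
    {"tx":-0.384,"ty":-0.016,"tz":0.412,"wy":-80,"claw":0},
    {"tx":-0.384,"ty":-0.016,"tz":0.412,"wy":-80,"claw":0},
    {"tx":-0.384,"ty":-0.016,"tz":0.412,"wy":-80,"claw":0},
    {"tx":-0.384,"ty":-0.016,"tz":0.412,"wy":-80,"claw":0},
    {"tx":-0.384,"ty":-0.016,"tz":0.412,"wy":-80,"claw":0},
    {"tx":-0.384,"ty":-0.016,"tz":0.412,"wy":-80,"claw":0},
    {"tx":-0.384,"ty":-0.016,"tz":0.412,"wy":-80,"claw":0},
    {"tx":-0.384,"ty":-0.016,"tz":0.412,"wy":-80,"claw":0},
    {"tx":-0.384,"ty":-0.016,"tz":0.412,"wy":-100,"claw":0}
  ]
}}

```text
$.targets[0]: bad value
```

```bash
python3 - <<'E'
from h import *
move(528,240,160,-.09+np.pi/2); print(readout.sense()['joint_pos'])
E
```

```text
pos [ 233.8 -606.5  204.2] gap 85.7 q7 -0.21 t 1.0 F [-0.5 -0.4  0.6]
shift [-0.684   0.0442  0.579 ] turns [[0.0, -153.76, 0.0], [-0.0, 26.24, 0.0]]
[ 1.46618126  0.50088683 -0.42701228  1.55044831  0.22078496  1.13825295
 -0.21025874]
```

>>> {"fn": "servo_tool", "kwargs": {
  "targets": [
    {"tx":-0.384,"ty":-0.016,"tz":0.412,"wx":0,"wy":-80,"wz":0,"claw":0},
    {"tx":-0.384,"ty":-0.016,"tz":0.412,"wx":0,"wy":-80,"wz":0,"claw":0},
    {"tx":-0.384,"ty":-0.016,"tz":0.412,"wx":0,"wy":-80,"wz":0,"claw":0},
    {"tx":-0.384,"ty":-0.016,"tz":0.412,"wx":0,"wy":-80,"wz":0,"claw":0},
    {"tx":-0.384,"ty":-0.016,"tz":0.412,"wx":0,"wy":-80,"wz":0,"claw":0},
    {"tx":-0.384,"ty":-0.016,"tz":0.412,"wx":0,"wy":-80,"wz":0,"claw":0},
    {"tx":-0.384,"ty":-0.016,"tz":0.412,"wx":0,"wy":-80,"wz":0,"claw":0},
    {"tx":-0.384,"ty":-0.016,"tz":0.412,"wx":0,"wy":-80,"wz":0,"claw":0},
    {"tx":-0.384,"ty":-0.016,"tz":0.412,"wx":0,"wy":-80,"wz":0,"claw":0},
    {"tx":-0.384,"ty":-0.016,"tz":0.412,"wx":0,"wy":-100,"wz":0,"claw":0}
  ]
}}

```text
t: 2.25
tool_pos: [482.6, -92.9, 221.4]
ee_rot: [-1.548, -0.312, 0.307]
wrist_force: [-0.5, -0.1, 0.7]
finger_gap: 85.4
```

```bash
python3 - <<'E'
from h import *
move(528,240,160,-.09+np.pi/2); print(readout.sense()['joint_pos'])
E
```

```text
pos [482.6 -92.9 221.4] gap 85.4 q7 0.27 t 2.25 F [-0.5 -0.1  0.7]
shift [0.1697 0.0621 0.2899] turns [[0.11, -62.23, 0.19], [-0.21, 117.77, 0.12]]
[ 0.9969021   0.2976095  -1.00474105  1.90959203  0.28235512  1.08253466
  0.27290313]
```

>>> {"fn": "servo_tool", "kwargs": {
  "targets": [
    {"tx":0.17,"ty":0.062,"tz":0.29,"wx":0,"wy":-62.2,"wz":0,"claw":0},
    {"tx":0.17,"ty":0.062,"tz":0.29,"wx":0,"wy":-62.2,"wz":0,"claw":0},
    {"tx":0.17,"ty":0.062,"tz":0.29,"wx":0,"wy":-62.2,"wz":0,"claw":0},
    {"tx":0.17,"ty":0.062,"tz":0.29,"wx":0,"wy":-62.2,"wz":0,"claw":0},
    {"tx":0.17,"ty":0.062,"tz":0.29,"wx":0,"wy":-62.2,"wz":0,"claw":0},
    {"tx":0.17,"ty":0.062,"tz":0.29,"wx":0,"wy":-62.2,"wz":0,"claw":0},
    {"tx":0.17,"ty":0.062,"tz":0.29,"wx":0,"wy":-62.2,"wz":0,"claw":0},
    {"tx":0.17,"ty":0.062,"tz":0.29,"wx":0,"wy":-62.2,"wz":0,"claw":0},
    {"tx":0.17,"ty":0.062,"tz":0.29,"wx":0,"wy":-62.2,"wz":0,"claw":0}
  ]
}}

```text
t: 3.38
tool_pos: [530.8, 230.4, 158.4]
ee_rot: [-1.26, -1.129, 1.13]
wrist_force: [-0.2, -0.2, -0.4]
finger_gap: 85.4
```

```bash
python3 - <<'E'
from h import *
c=get_calibration('wrist'); im=camera('wrist'); ov=im.copy()
for l in ('bar_mid','link_mid'):
    d=mask('wrist',l); print(l,[round(x[0],2) for x in d], d[0][2] if d else '')
    if d:
        p,e=fit([(c,d[0][1])],l,29,55); print(p,e)
        r=render(c,l,*p,55,55.1); k,_=cv2.findContours((r>.5).astype(np.uint8),0,1); cv2.drawContours(ov,k,-1,(0,0,255),1)
cv2.imwrite('pics/w1.png',cv2.resize(ov,None,fx=1.5,fy=1.5,interpolation=cv2.INTER_CUBIC)); np.savez('w1',im=im,T=c['T'])
move(528,286,100,-.09+np.pi/2); print(readout.sense()['joint_pos'])
E
```

```text
bar_mid [0.72] [304.8, 98.6, 49.9, 145.9]
[528.84471388 288.2238375    3.05109645] 0.025109171022455357
link_mid [0.88] [94.8, 164.8, 87.7, 125.8]
[5.61811529e+02 1.20485766e+02 1.98439909e-01] 0.22819604945089156
pos [530.7 231.  158.5] gap 85.5 q7 0.48 t 3.525 F [ 0.1 -0.6 -0. ]
shift [0.0545 0.0584 0.0086] turns [[0.05, -0.96, -0.04], [0.06, 179.04, 0.07]]
[ 0.33866964  0.65561515 -1.11339625  1.76458309  0.6468646   1.14106019
  0.48275342]
```

View pics/w1.png

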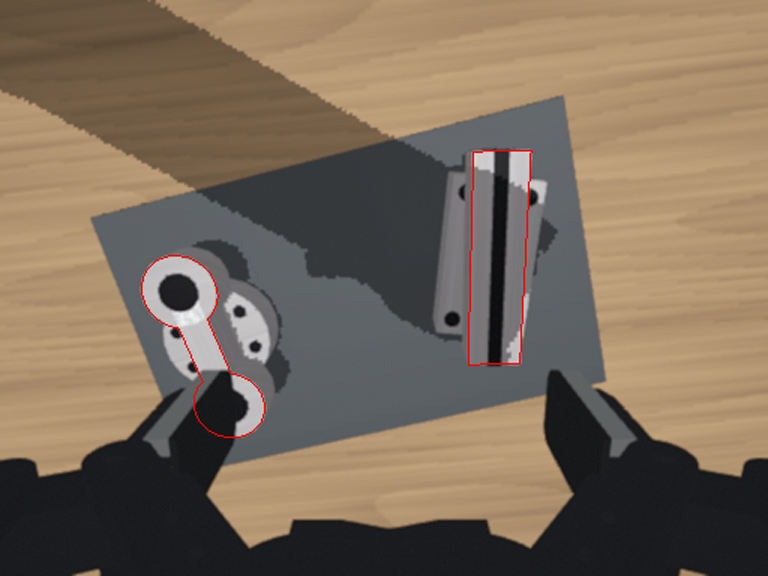

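>>> {"fn": "servo_tool", "kwargs": {
  "targets": [
    {"tx":0.0562,"ty":0.03,"tz":0.008,"wx":0,"wy":-1,"wz":0,"claw":0},
    {"tx":0.0562,"ty":0.04,"tz":0.008,"wx":0,"wy":-1,"wz":0,"claw":0},
    {"tx":0.0562,"ty":0.06,"tz":0.008,"wx":0,"wy":-1,"wz":0,"claw":60},
    {"tx":0.0562,"ty":0.06,"tz":0.008,"wx":0,"wy":-1,"wz":0,"claw":60}
  ]
}}

```text
t: 4.03
tool_pos: [527.7, 286.4, 96.2]
ee_rot: [-1.25, -1.14, 1.147]
wrist_force: [-0.5, 0.5, 0.4]
finger_gap: 65.3
```

```bash
python3 - <<'E'
from h import *
move(528.8,287.5,42,-.09+np.pi/2)
E
```

```text
pos [527.7 286.4  96.2] gap 65.3 q7 0.37 t 4.025 F [-0.5  0.5  0.4]
shift [ 0.0013  0.0542 -0.0011] turns [[-0.13, 0.06, -0.17], [-0.27, -179.94, 0.2]]
```

>>> {"fn": "servo_tool", "kwargs": {
  "targets": [
    {"tx":0.001,"ty":0.03,"tz":-0.001,"wx":0,"wy":0,"wz":0,"claw":60},
    {"tx":0.001,"ty":0.054,"tz":-0.001,"wx":0,"wy":0,"wz":0,"claw":60},
    {"tx":0.001,"ty":0.054,"tz":-0.001,"wx":0,"wy":0,"wz":0,"claw":60},
    {"tx":0.001,"ty":0.054,"tz":-0.001,"wx":0,"wy":0,"wz":0,"claw":255},
    {"tx":0.001,"ty":0.054,"tz":-0.001,"wx":0,"wy":0,"wz":0,"claw":255},
    {"tx":0.001,"ty":0.054,"tz":-0.001,"wx":0,"wy":0,"wz":0,"claw":255},
    {"tx":0.001,"ty":0.054,"tz":-0.001,"wx":0,"wy":0,"wz":0,"claw":255},
    {"tx":0.001,"ty":0.054,"tz":-0.001,"wx":0,"wy":0,"wz":0,"claw":255}
  ],
  "grip_force": 50
}}

```text
t: 5.03
tool_pos: [529.2, 290.0, 44.4]
ee_rot: [-1.249, -1.145, 1.145]
wrist_force: [-0.1, -0.2, -0.9]
finger_gap: 0.3
```

```bash
python3 - <<'E'
from h import *
move(599.2,-143,130,1.41+np.pi/2)
E
```

```text
pos [529.2 290.   44.4] gap 0.3 q7 0.33 t 5.025 F [-0.1 -0.2 -0.9]
shift [-0.4253 -0.0856 -0.1074] turns [[0.01, -85.77, -0.01], [0.01, 94.23, 0.01]]
```

```bash
python3 - <<'E'
from h import *
a=camera('wrist'); b=camera('scene')
cv2.imwrite('pics/miss.png',np.hstack([cv2.resize(a,(400,300)),cv2.resize(b[110:215,320:460],(400,300))]))
E
```

```text
(no output)
```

View pics/miss.png

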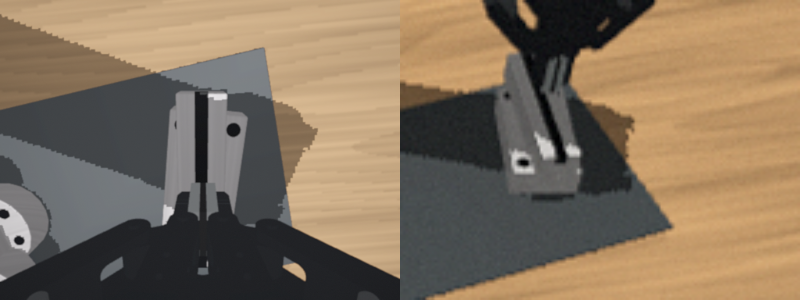

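```bash
python3 - <<'E'
from h import *
s=readout.sense(); print(s['tool_pos'],s['wrist_force'],s['finger_gap'])
b=camera('scene'); c=get_calibration('scene'); w=camera('wrist'); cw=get_calibration('wrist'); t=camera('top'); ct=get_calibration('top')
out=[]
for im,cc,(x0,y0,x1,y1) in ((b,c,(330,90,450,210)),(w,cw,(150,80,390,320)),(t,ct,(100,190,190,280))):
    im=im.copy(); f=3 
    im=cv2.resize(im,None,fx=f,fy=f,interpolation=cv2.INTER_CUBIC)
    r=render(cc,'bar_mid',528.8,287.5,-.09,55,55.1); k,_=cv2.findContours((cv2.resize(r,None,fx=f,fy=f)>.5).astype(np.uint8),0,1); cv2.drawContours(im,k,-1,(0,0,255),1)
    for P,col in ((s['tool_pos'],(0,255,0)),(np.array(s['tool_pos'])+[0,0,19],(255,255,0))):
        p=proj(cc,np.array([P]))[0]; cv2.drawMarker(im,tuple(int(v) for v in np.round((p+.5)*f)),col,0,12,1)
    im=im[y0*f:y1*f,x0*f:x1*f]; out.append(cv2.resize(im,(400,400))[:, :])
cv2.imwrite('pics/miss2.png',cv2.resize(np.hstack(out),(799,266)))
cv2.imwrite('pics/miss3.png',np.hstack(out[:2]))
E
```

```text
[529.14346077 290.01740455  44.25691055] [-0.78367167  0.28605461 -0.79619766] 0.2057130708282942
```

View pics/miss3.png

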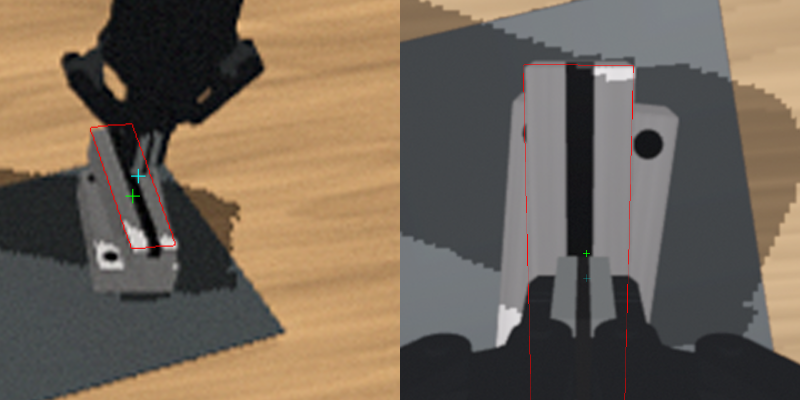

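```bash
python3 - <<'E'
from h import *
b=camera('scene')[95:195,325:425]; t=camera('top')[200:280,105:185]
cv2.imwrite('pics/miss4.png',np.hstack([cv2.resize(b,(400,400),interpolation=cv2.INTER_CUBIC),cv2.resize(t,(400,400),interpolation=cv2.INTER_CUBIC)]))
E
```

```text
(no output)
```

View pics/miss4.png

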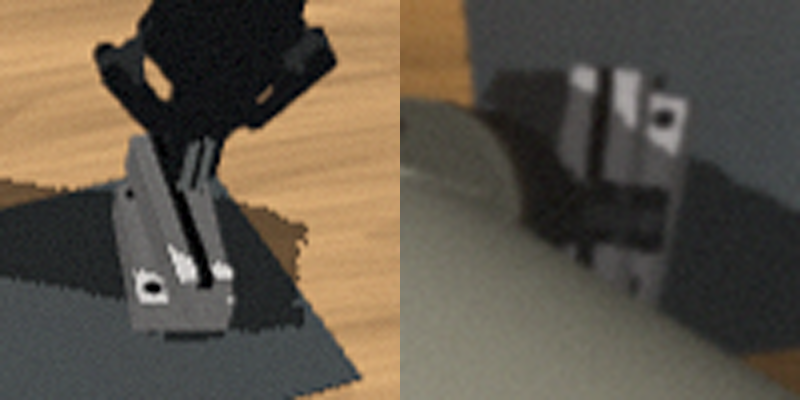

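```bash
python3 - <<'E'
from h import *
cs,ct,cw=[get_calibration(n) for n in('scene','top','wrist')]
for z in (44,55,65,80,95,110): print(z,ray(cs,374.5,142,z).round(),ray(ct,150,243,z).round(),ray(cw,150+585/400*240-0-240,80+255*.6,z).round())
from h import R
s=readout.sense(); print(s['joint_pos'], s['effort'])
E
```

```text
44 [512. 308.] [523. 274.] [530. 290.]
55 [523. 303.] [523. 271.] [526. 290.]
65 [532. 298.] [523. 269.] [522. 290.]
80 [547. 290.] [523. 265.] [516. 291.]
95 [561. 282.] [524. 260.] [510. 291.]
110 [575. 274.] [524. 256.] [504. 292.]
[ 0.13651887  0.81862957 -0.97177919  1.77324885  0.79932035  0.99958854
  0.32718683] [ 8.62910110e-04 -5.48946261e+01 -1.82922095e+01 -1.86268222e+01
  1.13071071e-02  2.18194102e-03  4.36959806e-05]
```

>>> {"fn": "servo_tool", "kwargs": {
  "targets": [
    {"tx":0,"ty":-0.05,"tz":0,"wx":0,"wy":0,"wz":0,"claw":255},
    {"tx":0,"ty":-0.11,"tz":0,"wx":0,"wy":0,"wz":0,"claw":255},
    {"tx":0,"ty":-0.11,"tz":0.03,"wx":0,"wy":0,"wz":0,"claw":255},
    {"tx":0,"ty":-0.11,"tz":0.03,"wx":0,"wy":0,"wz":0,"claw":255}
  ]
}}

```text
t: 5.88
tool_pos: [497.4, 293.4, 155.1]
ee_rot: [-1.248, -1.148, 1.147]
wrist_force: [-0.3, 0.1, -0.4]
finger_gap: 0.0
```

```bash
python3 - <<'E'
from h import *
c=get_calibration('wrist'); im=camera('wrist'); ov=im.copy()
d=mask('wrist','bar_mid'); m=d[0][1]; np.savez('w2',im=im,m=m)
for z in (25,35,45,55,65,75): print(z,fit([(c,m)],'bar_mid',z-26,z,a0=-.09))
s=readout.sense()
for P,col in ((s['tool_pos'],(0,255,0)),):
    p=proj(c,np.array([P]))[0]; print('tcp px',p); cv2.drawMarker(ov,tuple(int(v) for v in np.round(p)),col,0,10,1)
cv2.imwrite('pics/w2.png',np.hstack([ov[:,100:412],cv2.resize(camera('scene')[40:200,300:460],(384,384),interpolation=cv2.INTER_CUBIC)]))
print(proj(get_calibration('scene'),np.array([s['tool_pos']])), s['tool_pos'])
E
```

```text
25 (array([ 5.30455419e+02,  2.87283596e+02, -1.28744043e-01]), np.float64(0.35132654383918227))
35 (array([ 5.30954302e+02,  2.87218322e+02, -1.15262502e-01]), np.float64(0.35316367881828425))
45 (array([ 5.29893002e+02,  2.87556772e+02, -9.40617757e-02]), np.float64(0.3569300249971733))
55 (array([ 5.28434967e+02,  2.88069691e+02, -8.92545436e-02]), np.float64(0.37196074386254463))
65 (array([ 5.27072221e+02,  2.87925313e+02, -9.30150767e-02]), np.float64(0.40796019900497504))
75 (array([ 5.25380748e+02,  2.88779624e+02, -7.83180878e-02]), np.float64(0.4485164091369196))
tcp px [259.31050252 234.65637663]
[[374.05702363 101.70239914]] [499.49464107 292.17345522 154.12910023]
```

View pics/w2.png

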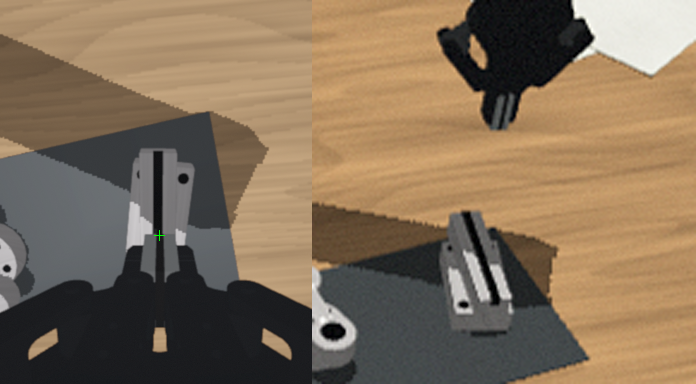

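```bash
python3 - <<'E'
from h import *
ct=get_calibration('top'); c=get_calibration('wrist'); c['T']=np.load('w1.npz')['T']
A=[ray(ct,*p,3) for p in((118,196),(125.4,276.6),(245.5,180),(253.7,260.5))]
B=[ray(c,u/1.5,v/1.5,3) for u,v in((563,96),(605,381),(92,217))]
print(np.round(A),np.round(B))
# tan-free check: now
for z in (35,45,55,65,75):
    from h import fit
m=None
im=np.load('w1.npz')['im']
print(c['T'])
E
```

```text
[[630. 364.]
 [445. 340.]
 [669.  67.]
 [484.  46.]] [[444. 342.]
 [632. 367.]
 [484.  46.]]
[[ 1.07339911e-01  9.59413973e-01  2.60773794e-01  4.63649409e+02]
 [ 9.94220875e-01 -1.03125087e-01 -2.98340188e-02  2.36956665e+02]
 [-1.73085421e-03  2.62469131e-01 -9.64938837e-01  3.29616428e+02]
 [ 0.00000000e+00  0.00000000e+00  0.00000000e+00  1.00000000e+00]]
```

```bash
python3 - <<'E'
from h import *
cs,cw=[get_calibration(n) for n in('scene','wrist')]; s=readout.sense(); print(s['tool_pos'])
for z in range(150,200,8): print(z,ray(cs,377.1,94.2,z).round(),ray(cs,377.1,95.5,z).round(),ray(cw,259,233.5,z).round(),ray(cw,259,235,z).round())
E
```

```text
[499.79343036 291.99744462 153.84244288]
150 [472. 310.] [476. 308.] [502. 291.] [503. 290.]
158 [481. 305.] [485. 303.] [499. 291.] [500. 291.]
166 [491. 300.] [495. 298.] [496. 291.] [497. 291.]
174 [500. 295.] [504. 294.] [493. 291.] [494. 291.]
182 [509. 290.] [513. 289.] [490. 292.] [490. 292.]
190 [519. 285.] [523. 284.] [486. 292.] [487. 292.]
198 [528. 280.] [532. 279.] [483. 292.] [484. 292.]
```

>>> {"fn": "servo_tool", "kwargs": {
  "targets": [
    {"tx":-0.003,"ty":0.05,"tz":-0.03,"wx":0,"wy":0,"wz":0,"claw":255},
    {"tx":-0.003,"ty":0.1,"tz":-0.03,"wx":0,"wy":0,"wz":0,"claw":255},
    {"tx":-0.003,"ty":0.114,"tz":-0.03,"wx":0,"wy":0,"wz":0,"claw":255},
    {"tx":-0.003,"ty":0.118,"tz":-0.03,"wx":0,"wy":0,"wz":0,"claw":255},
    {"tx":-0.003,"ty":0.118,"tz":-0.03,"wx":0,"wy":0,"wz":0,"claw":255}
  ]
}}

```text
t: 6.65
tool_pos: [529.5, 288.1, 37.7]
ee_rot: [-1.249, -1.147, 1.144]
wrist_force: [0.1, -0.1, -0.3]
finger_gap: -0.1
```

>>> {"fn": "servo_tool", "kwargs": {
  "targets": [
    {"tx":0,"ty":0.002,"tz":0,"wx":0,"wy":0,"wz":0,"claw":255},
    {"tx":0,"ty":0.003,"tz":0,"wx":0,"wy":0,"wz":0,"claw":255}
  ]
}}

```text
t: 6.9
tool_pos: [529.6, 287.3, 34.3]
ee_rot: [-1.25, -1.146, 1.144]
wrist_force: [-0.1, 0.2, -0.5]
finger_gap: -0.5
```

>>> {"fn": "servo_tool", "kwargs": {
  "targets": [
    {"tx":0,"ty":0.002,"tz":0,"wx":0,"wy":0,"wz":0,"claw":255},
    {"tx":0,"ty":0.003,"tz":0,"wx":0,"wy":0,"wz":0,"claw":255}
  ]
}}

```text
t: 7.15
tool_pos: [528.9, 286.9, 30.2]
ee_rot: [-1.249, -1.145, 1.145]
wrist_force: [-0.3, 0.4, -0.5]
finger_gap: -0.2
```

>>> {"fn": "servo_tool", "kwargs": {
  "targets": [
    {"tx":0,"ty":0.002,"tz":0,"wx":0,"wy":0,"wz":0,"claw":255},
    {"tx":0,"ty":0.002,"tz":0,"wx":0,"wy":0,"wz":0,"claw":255}
  ]
}}

```text
t: 7.4
tool_pos: [528.8, 287.0, 28.1]
ee_rot: [-1.249, -1.145, 1.145]
wrist_force: [-0.2, -0.4, -0.1]
finger_gap: 0.2
```

>>> {"fn": "servo_tool", "kwargs": {
  "targets": [
    {"tx":0,"ty":0.002,"tz":0,"wx":0,"wy":0,"wz":0,"claw":255},
    {"tx":0,"ty":0.002,"tz":0,"wx":0,"wy":0,"wz":0,"claw":255}
  ]
}}

```text
t: 7.65
tool_pos: [529.0, 287.1, 28.0]
ee_rot: [-1.25, -1.145, 1.145]
wrist_force: [-4.8, -4.1, 14.9]
finger_gap: -0.6
```

>>> {"fn": "servo_tool", "kwargs": {
  "targets": [
    {"tx":0,"ty":-0.015,"tz":0,"wx":0,"wy":0,"wz":0,"claw":80},
    {"tx":0,"ty":-0.015,"tz":0,"wx":0,"wy":0,"wz":0,"claw":80},
    {"tx":0,"ty":-0.015,"tz":0,"wx":0,"wy":0,"wz":0,"claw":80},
    {"tx":0,"ty":-0.015,"tz":0,"wx":0,"wy":0,"wz":0,"claw":80},
    {"tx":0,"ty":0.011,"tz":0,"wx":0,"wy":0,"wz":0,"claw":80},
    {"tx":0,"ty":0.011,"tz":0,"wx":0,"wy":0,"wz":0,"claw":80},
    {"tx":0,"ty":0.011,"tz":0,"wx":0,"wy":0,"wz":0,"claw":255},
    {"tx":0,"ty":0.011,"tz":0,"wx":0,"wy":0,"wz":0,"claw":255},
    {"tx":0,"ty":0.011,"tz":0,"wx":0,"wy":0,"wz":0,"claw":255},
    {"tx":0,"ty":0.011,"tz":0,"wx":0,"wy":0,"wz":0,"claw":255}
  ]
}}

```text
t: 8.9
tool_pos: [529.1, 287.4, 15.7]
ee_rot: [-1.249, -1.146, 1.144]
wrist_force: [-0.9, 0.3, 3.1]
finger_gap: 28.9
```

```bash
python3 - <<'E'
from h import *
move(599.2,-143,90,1.41+np.pi/2)
E
```

```text
pos [529.1 287.4  15.7] gap 28.9 q7 0.31 t 8.9 F [-0.9  0.3  3.1]
shift [-0.4226 -0.0745 -0.1072] turns [[0.06, -85.76, 0.0], [-0.0, 94.24, 0.06]]
```

>>> {"fn": "servo_tool", "kwargs": {
  "targets": [
    {"tx":0,"ty":-0.03,"tz":0,"wx":0,"wy":0,"wz":0,"claw":255},
    {"tx":0,"ty":-0.0745,"tz":0,"wx":0,"wy":5,"wz":0,"claw":255},
    {"tx":-0.4226,"ty":-0.0745,"tz":-0.1072,"wx":0,"wy":94.2,"wz":0,"claw":255},
    {"tx":-0.4226,"ty":-0.0745,"tz":-0.1072,"wx":0,"wy":94.2,"wz":0,"claw":255},
    {"tx":-0.4226,"ty":-0.0745,"tz":-0.1072,"wx":0,"wy":94.2,"wz":0,"claw":255},
    {"tx":-0.4226,"ty":-0.0745,"tz":-0.1072,"wx":0,"wy":94.2,"wz":0,"claw":255},
    {"tx":-0.4226,"ty":-0.0745,"tz":-0.1072,"wx":0,"wy":94.2,"wz":0,"claw":255},
    {"tx":-0.4226,"ty":-0.0745,"tz":-0.1072,"wx":0,"wy":94.2,"wz":0,"claw":255},
    {"tx":-0.4226,"ty":-0.0745,"tz":-0.1072,"wx":0,"wy":94.2,"wz":0,"claw":255},
    {"tx":-0.4226,"ty":-0.0745,"tz":-0.1072,"wx":0,"wy":94.2,"wz":0,"claw":255},
    {"tx":-0.4226,"ty":-0.0745,"tz":-0.1072,"wx":0,"wy":94.2,"wz":0,"claw":255},
    {"tx":-0.4226,"ty":-0.0745,"tz":-0.1072,"wx":0,"wy":94.2,"wz":0,"claw":255}
  ]
}}

```text
t: 10.4
tool_pos: [598.6, -143.4, 89.5]
ee_rot: [-1.567, 0.126, -0.125]
wrist_force: [-0.5, 0.3, -2.3]
finger_gap: 28.4
```

```bash
python3 - <<'E'
from h import *
c=get_calibration('wrist'); im=camera('wrist'); ov=im.copy()
for l,p in dict(pocket_bar=(599,-143.2,1.411),pocket_plate=(574.6,-293.2,1.411),pocket_disc=(504.5,-127.8,1.411),pocket_link=(479.9,-277.7,1.411)).items():
    r=render(c,l,*p,12,21); k,_=cv2.findContours((r>.5).astype(np.uint8),0,1); cv2.drawContours(ov,k,-1,(0,0,255),1)
s=readout.sense(); a=R.from_rotvec(s['ee_rot']).as_matrix()[:,0]; yaw=np.arctan2(a[1],a[0])
x,y,z=s['tool_pos']; zt=z+27.4+13; r=render(c,'bar_mid',x,y,yaw+np.pi/2,zt-26,zt); k,_=cv2.findContours((r>.5).astype(np.uint8),0,1); cv2.drawContours(ov,k,-1,(0,255,0),1)
cv2.imwrite('pics/w3.png',cv2.resize(ov,None,fx=1.5,fy=1.5,interpolation=cv2.INTER_CUBIC))
move(599,-143.2,20,1.411+np.pi/2); print(s['joint_pos'])
E
```

```text
pos [ 598.6 -143.2   89.5] gap 28.6 q7 -0.33 t 10.45 F [-1.5  0.1 -1.5]
shift [0.0004 0.0695 0.0001] turns [[-0.05, -179.93, -0.01], [0.01, 0.07, -0.03]]
[ 0.66992057  0.62843092 -0.65674216  1.72663727  0.45865196  0.94582918
 -0.32777799]
```

View pics/w3.png

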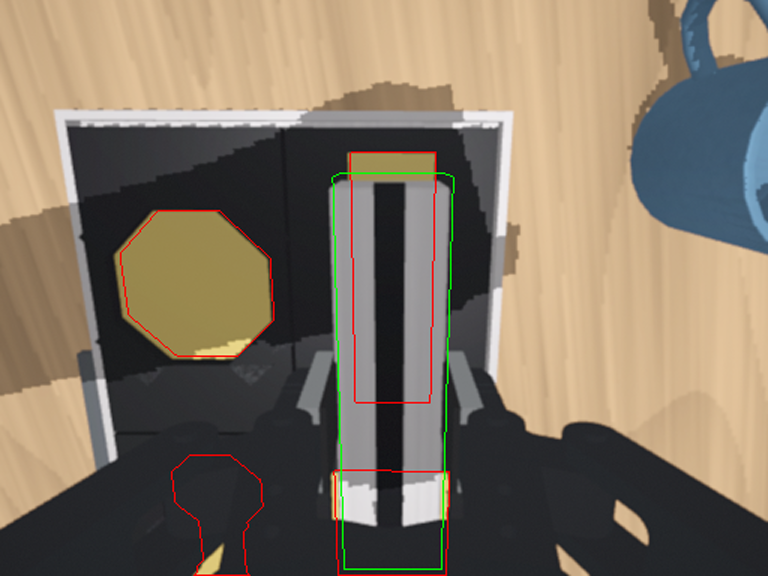

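>>> {"fn": "servo_tool", "kwargs": {
  "targets": [
    {"tx":0,"ty":0.055,"tz":0,"wx":0,"wy":0,"wz":0,"claw":255},
    {"tx":0,"ty":0.07,"tz":0,"wx":0,"wy":0,"wz":0,"claw":255},
    {"tx":0,"ty":0.08,"tz":0,"wx":0,"wy":0,"wz":0,"claw":255},
    {"tx":0,"ty":0.087,"tz":0,"wx":0,"wy":0,"wz":0,"claw":255},
    {"tx":0,"ty":0.088,"tz":0,"wx":0,"wy":0,"wz":0,"claw":255}
  ]
}}

```text
t: 11.08
tool_pos: [599.5, -143.4, 2.2]
ee_rot: [-1.567, 0.125, -0.126]
wrist_force: [0.2, 0.4, -1.9]
finger_gap: 28.5
```

>>> {"fn": "servo_tool", "kwargs": {
  "targets": [
    {"tx":0,"ty":0.001,"tz":0,"wx":0,"wy":0,"wz":0,"claw":255},
    {"tx":0,"ty":0.002,"tz":0,"wx":0,"wy":0,"wz":0,"claw":255}
  ]
}}

```text
t: 11.32
tool_pos: [599.5, -143.5, 0.4]
ee_rot: [-1.567, 0.125, -0.127]
wrist_force: [0.0, -1.3, -1.7]
finger_gap: 28.3
```

>>> {"fn": "servo_tool", "kwargs": {
  "targets": [
    {"tx":0,"ty":0.001,"tz":0,"wx":0,"wy":0,"wz":0,"claw":255},
    {"tx":0,"ty":0.002,"tz":0,"wx":0,"wy":0,"wz":0,"claw":255}
  ]
}}

```text
t: 11.58
tool_pos: [599.2, -143.4, -1.3]
ee_rot: [-1.568, 0.126, -0.126]
wrist_force: [-3.7, 0.6, 12.8]
finger_gap: 28.9
```

>>> {"fn": "servo_tool", "kwargs": {
  "targets": [
    {"tx":0,"ty":0,"tz":0,"wx":0,"wy":0,"wz":0,"claw":120},
    {"tx":0,"ty":0,"tz":0,"wx":0,"wy":0,"wz":0,"claw":120},
    {"tx":0,"ty":0,"tz":0,"wx":0,"wy":0,"wz":0,"claw":120},
    {"tx":0,"ty":-0.05,"tz":0,"wx":0,"wy":0,"wz":0,"claw":80},
    {"tx":0,"ty":-0.1,"tz":0,"wx":0,"wy":0,"wz":0,"claw":80},
    {"tx":0,"ty":-0.13,"tz":0,"wx":0,"wy":0,"wz":0,"claw":0}
  ]
}}

```text
t: 12.32
tool_pos: [600.2, -143.2, 130.4]
ee_rot: [-1.567, 0.123, -0.128]
wrist_force: [0.6, -0.1, 0.4]
finger_gap: 75.0
```

```bash
python3 - <<'E'
from h import *
move(561.8,120.5,90,.198+np.pi/2)
c=get_calibration('wrist'); im=camera('wrist'); cv2.imwrite('pics/w4.png',im)
E
```

```text
pos [ 600.2 -143.2  130.4] gap 75.0 q7 -0.3 t 12.325 F [ 0.6 -0.1  0.4]
shift [-0.0801  0.0402  0.2542] turns [[0.17, -110.51, 0.11], [-0.1, 69.49, 0.16]]
```

View pics/w4.png

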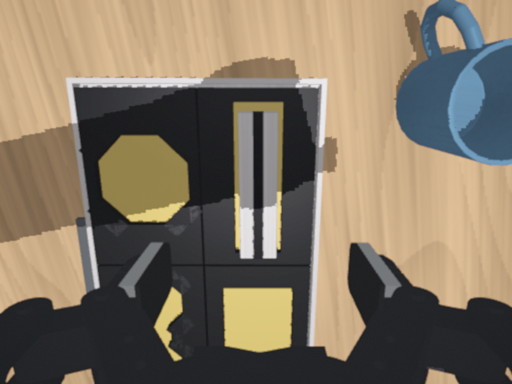

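>>> {"fn": "servo_tool", "kwargs": {
  "targets": [
    {"tx":-0.08,"ty":0,"tz":0.254,"wx":0,"wy":-110.5,"wz":0,"claw":0},
    {"tx":-0.08,"ty":0,"tz":0.254,"wx":0,"wy":-110.5,"wz":0,"claw":0},
    {"tx":-0.08,"ty":0,"tz":0.254,"wx":0,"wy":-110.5,"wz":0,"claw":0},
    {"tx":-0.08,"ty":0,"tz":0.254,"wx":0,"wy":-110.5,"wz":0,"claw":0},
    {"tx":-0.08,"ty":0,"tz":0.254,"wx":0,"wy":-110.5,"wz":0,"claw":0},
    {"tx":-0.08,"ty":0,"tz":0.254,"wx":0,"wy":-110.5,"wz":0,"claw":0},
    {"tx":-0.08,"ty":0,"tz":0.254,"wx":0,"wy":-110.5,"wz":0,"claw":0},
    {"tx":-0.08,"ty":0,"tz":0.254,"wx":0,"wy":-110.5,"wz":0,"claw":0},
    {"tx":-0.08,"ty":0,"tz":0.254,"wx":0,"wy":-110.5,"wz":0,"claw":0},
    {"tx":-0.08,"ty":0,"tz":0.254,"wx":0,"wy":-110.5,"wz":0,"claw":0},
    {"tx":-0.08,"ty":0,"tz":0.254,"wx":0,"wy":-110.5,"wz":0,"claw":0},
    {"tx":-0.08,"ty":0.01,"tz":0.254,"wx":0,"wy":-110.5,"wz":0,"claw":30}
  ]
}}

```text
t: 13.88
tool_pos: [561.0, 120.3, 117.6]
ee_rot: [-1.11, -1.354, 1.352]
wrist_force: [0.3, 1.4, 0.3]
finger_gap: 75.5
```

```bash
python3 - <<'E'
from h import *
c=get_calibration('wrist'); im=camera('wrist'); cv2.imwrite('pics/w5.png',im)
for l,z in (('link_mid',55),('plate_mid',29)):
    d=mask('wrist',l)
    if d: print(l,d[0][0],d[0][2],fit([(c,d[0][1])],l,z-26,z))
move(561.8,120.5,15,.198+np.pi/2)
E
```

```text
link_mid 0.79 [230.5, 116.2, 62.3, 157.1] (array([5.61331422e+02, 1.20714635e+02, 2.09076036e-01]), np.float64(0.026327271567344046))
plate_mid 0.83 [407.1, 125.4, 104.9, 135.3] (array([532.37698044, 289.57802216,   2.94623789]), np.float64(0.02072944975008939))
pos [559.9 119.8 116.7] gap 75.7 q7 0.91 t 14.025 F [-0.6 -0.8  0.1]
shift [ 0.0003  0.1017 -0.0022] turns [[-0.09, -0.08, -0.01], [0.02, 179.92, -0.14]]
```

>>> {"fn": "servo_tool", "kwargs": {
  "targets": [
    {"tx":0.0005,"ty":0.05,"tz":-0.002,"wx":0,"wy":-0.4,"wz":0,"claw":60},
    {"tx":0.0005,"ty":0.09,"tz":-0.002,"wx":0,"wy":-0.4,"wz":0,"claw":80},
    {"tx":0.0005,"ty":0.102,"tz":-0.002,"wx":0,"wy":-0.4,"wz":0,"claw":80},
    {"tx":0.0005,"ty":0.102,"tz":-0.002,"wx":0,"wy":-0.4,"wz":0,"claw":255},
    {"tx":0.0005,"ty":0.102,"tz":-0.002,"wx":0,"wy":-0.4,"wz":0,"claw":255},
    {"tx":0.0005,"ty":0.102,"tz":-0.002,"wx":0,"wy":-0.4,"wz":0,"claw":255},
    {"tx":0.0005,"ty":0.102,"tz":-0.002,"wx":0,"wy":-0.4,"wz":0,"claw":255},
    {"tx":0.0005,"ty":0.102,"tz":-0.002,"wx":0,"wy":-0.4,"wz":0,"claw":255}
  ]
}}

```text
t: 15.02
tool_pos: [563.8, 121.8, 17.6]
ee_rot: [-1.107, -1.361, 1.357]
wrist_force: [-0.6, 0.3, 7.1]
finger_gap: 16.5
```

```bash
python3 - <<'E'
from h import *
move(479.9,-277.7,90,1.408+np.pi/2)
E
```

```text
pos [563.8 121.8  17.6] gap 16.5 q7 0.82 t 15.025 F [-0.6  0.3  7.1]
shift [-0.3741 -0.0729  0.163 ] turns [[0.16, -68.96, -0.11], [0.12, 111.04, 0.17]]
```

>>> {"fn": "servo_tool", "kwargs": {
  "targets": [
    {"tx":0,"ty":-0.03,"tz":0,"wx":0,"wy":0,"wz":0,"claw":255},
    {"tx":0,"ty":-0.073,"tz":0,"wx":0,"wy":10,"wz":0,"claw":255},
    {"tx":-0.376,"ty":-0.073,"tz":0.164,"wx":0,"wy":111,"wz":0,"claw":255},
    {"tx":-0.376,"ty":-0.073,"tz":0.164,"wx":0,"wy":111,"wz":0,"claw":255},
    {"tx":-0.376,"ty":-0.073,"tz":0.164,"wx":0,"wy":111,"wz":0,"claw":255},
    {"tx":-0.376,"ty":-0.073,"tz":0.164,"wx":0,"wy":111,"wz":0,"claw":255},
    {"tx":-0.376,"ty":-0.073,"tz":0.164,"wx":0,"wy":111,"wz":0,"claw":255},
    {"tx":-0.376,"ty":-0.073,"tz":0.164,"wx":0,"wy":111,"wz":0,"claw":255},
    {"tx":-0.376,"ty":-0.073,"tz":0.164,"wx":0,"wy":111,"wz":0,"claw":255},
    {"tx":-0.376,"ty":-0.073,"tz":0.164,"wx":0,"wy":111,"wz":0,"claw":255},
    {"tx":-0.376,"ty":-0.073,"tz":0.164,"wx":0,"wy":111,"wz":0,"claw":255},
    {"tx":-0.376,"ty":-0.073,"tz":0.164,"wx":0,"wy":111,"wz":0,"claw":255}
  ]
}}

```text
t: 16.52
tool_pos: [478.0, -280.5, 89.2]
ee_rot: [-1.567, 0.13, -0.131]
wrist_force: [-0.1, -0.1, -2.2]
finger_gap: 16.0
```

>>> {"fn": "servo_tool", "kwargs": {
  "targets": [
    {"tx":0,"ty":0,"tz":0,"wx":0,"wy":0.5,"wz":0,"claw":255}
  ]
}}

```text
t: 16.65
tool_pos: [478.1, -280.3, 89.1]
ee_rot: [-1.567, 0.133, -0.134]
wrist_force: [0.0, -0.3, -1.5]
finger_gap: 16.5
```

```bash
python3 - <<'E'
from h import *
move(479.5,-279.9,2.5,1.408+np.pi/2)
c=get_calibration('wrist'); im=camera('wrist'); ov=im.copy()
for l,p in dict(pocket_plate=(574.6,-293.2,1.408),pocket_disc=(504.5,-127.8,1.408),pocket_link=(479.9,-277.7,1.408)).items():
    r=render(c,l,*p,12,21); k,_=cv2.findContours((r>.5).astype(np.uint8),0,1); cv2.drawContours(ov,k,-1,(0,0,255),1)
s=readout.sense(); m=R.from_rotvec(s['ee_rot']).as_matrix(); a=m[:,0]; yaw=np.arctan2(a[1],a[0])
x,y,z=np.array(s['tool_pos'])+2.2*m[:,2]; zt=z+55-17.6; r=render(c,'link_mid',x,y,yaw+np.pi/2,zt-26,zt); k,_=cv2.findContours((r>.5).astype(np.uint8),0,1); cv2.drawContours(ov,k,-1,(0,255,0),1)
cv2.imwrite('pics/w6.png',ov)
E
```

```text
pos [ 478.1 -280.3   89.1] gap 16.5 q7 -0.07 t 16.65 F [ 0.  -0.3 -1.5]
shift [0.0013 0.0866 0.0007] turns [[-0.02, 179.58, 0.04], [0.03, -0.42, 0.01]]
```

View pics/w6.png

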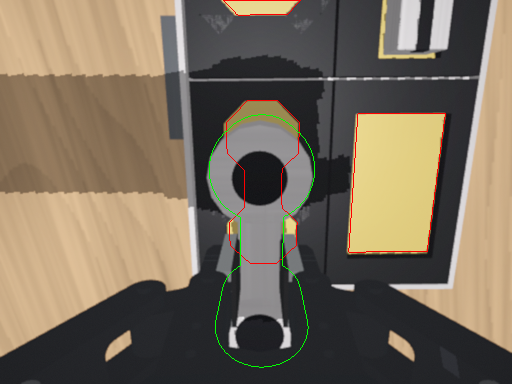

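```bash
python3 - <<'E'
from h import *
c=get_calibration('wrist'); s=readout.sense(); Rc=R.from_rotvec(s['ee_rot']).as_matrix(); T=np.array(c['T'])
rel=Rc.T@(T[:3,3]-s['tool_pos']); RR=Rc.T@T[:3,:3]
# present: hole centre on link top
zt=s['tool_pos'][2]+55-17.6
e=ray(c,260,179,zt)
print('eye in tool (x,z):',(Rc.T@(np.r_[e,zt]-s['tool_pos']))[[0,2]], 'expected z 36+2.2')
Rw=R.from_rotvec([-1.567,.123,-.128]).as_matrix(); T2=np.eye(4); T2[:3,:3]=Rw@RR; T2[:3,3]=Rw@rel+[600.2,-143.2,130.4]; c['T']=T2
P=[ray(c,u,v,38) for u,v in((238,112),(277,112),(239,259),(279,259))]; print(np.round(P,1),np.mean(P,0), np.linalg.norm(P[0]-P[2]))
# pocket far corners at floor z12
print(np.mean([ray(c,u,v,12) for u,v in ((234,102.5),(283,102.5))],0), 'model', np.array([599,-143.2])+64*np.array([np.cos(1.41),np.sin(1.41)]))
E
```

```text
eye in tool (x,z): [-0.5437082  35.05237689] expected z 36+2.2
[[ 592.6  -84.9]
 [ 621.3  -89.5]
 [ 572.6 -202.8]
 [ 605.5 -208.1]] [ 598.00307488 -146.32750189] 119.50972259563189
[608.6958683  -80.86637472] model [609.24667594 -80.02559354]
```

>>> {"fn": "servo_tool", "kwargs": {
  "targets": [
    {"tx":0.0014,"ty":0.05,"tz":0.0035,"wx":0,"wy":-0.4,"wz":0,"claw":255},
    {"tx":0.0014,"ty":0.07,"tz":0.0035,"wx":0,"wy":-0.4,"wz":0,"claw":255},
    {"tx":0.0014,"ty":0.08,"tz":0.0035,"wx":0,"wy":-0.4,"wz":0,"claw":255},
    {"tx":0.0014,"ty":0.086,"tz":0.0035,"wx":0,"wy":-0.4,"wz":0,"claw":255},
    {"tx":0.0014,"ty":0.086,"tz":0.0035,"wx":0,"wy":-0.4,"wz":0,"claw":255}
  ]
}}

```text
t: 17.32
tool_pos: [480.6, -277.4, 3.2]
ee_rot: [-1.567, 0.128, -0.129]
wrist_force: [-0.2, -0.8, -2.2]
finger_gap: 16.2
```

>>> {"fn": "servo_tool", "kwargs": {
  "targets": [
    {"tx":0,"ty":0.001,"tz":0,"wx":0,"wy":0,"wz":0,"claw":255},
    {"tx":0,"ty":0.002,"tz":0,"wx":0,"wy":0,"wz":0,"claw":255}
  ]
}}

```text
t: 17.58
tool_pos: [480.6, -277.5, 1.3]
ee_rot: [-1.568, 0.128, -0.13]
wrist_force: [0.2, 0.1, -2.2]
finger_gap: 16.5
```

>>> {"fn": "servo_tool", "kwargs": {
  "targets": [
    {"tx":0,"ty":0.001,"tz":0,"wx":0,"wy":0,"wz":0,"claw":255},
    {"tx":0,"ty":0.001,"tz":0,"wx":0,"wy":0,"wz":0,"claw":150},
    {"tx":0,"ty":0.001,"tz":0,"wx":0,"wy":0,"wz":0,"claw":120},
    {"tx":0,"ty":0.001,"tz":0,"wx":0,"wy":0,"wz":0,"claw":120},
    {"tx":0,"ty":-0.05,"tz":0,"wx":0,"wy":0,"wz":0,"claw":80},
    {"tx":0,"ty":-0.1,"tz":0,"wx":0,"wy":0,"wz":0,"claw":0},
    {"tx":0,"ty":-0.13,"tz":0,"wx":0,"wy":0,"wz":0,"claw":0}
  ]
}}

```text
t: 18.45
tool_pos: [481.3, -277.5, 133.2]
ee_rot: [-1.568, 0.126, -0.13]
wrist_force: [0.3, -0.4, -0.0]
finger_gap: 85.5
```

```bash
python3 - <<'E'
from h import *
c=get_calibration('wrist'); im=camera('wrist'); cv2.imwrite('pics/w7.png',im)
move(563,115,130,.3+np.pi/2); move(532,289.6,130,2.946-np.pi+np.pi/2)
d=mask('wrist','link_mid'); print(d[0][0],d[0][2],fit([(c,d[0][1])],'link_mid',12,38,a0=1.41))
im=camera('top'); ct=get_calibration('top'); d=mask('top','disc_mid'); print(d[0][0],fit([(ct,d[0][1])],'disc_mid',3,29,a0=0))
d=mask('top','plate_mid'); print(d[0][0],fit([(ct,d[0][1])],'plate_mid',3,29))
E
```

```text
pos [ 483.2 -278.3  136.4] gap 85.2 q7 -0.03 t 18.5 F [1.1 0.4 1.9]
shift [0.0148 0.0053 0.401 ] turns [[0.5, -116.54, 0.06], [-0.05, 63.45, 0.44]]
pos [ 483.2 -278.3  136.4] gap 85.2 q7 -0.03 t 18.5 F [1.1 0.4 1.9]
shift [-0.0442  0.0043  0.5683] turns [[0.43, -88.15, 0.16], [-0.17, 91.85, 0.44]]
0.69 [230.8, 110.5, 58.5, 139.3] (array([ 479.13249241, -277.50725522,    1.40739805]), np.float64(0.04008189213943214))
0.85 (array([5.64897290e+02, 1.18699397e+02, 6.77968371e-02]), np.float64(0.050191884309408685))
0.93 (array([533.12485767, 288.27151219,   2.95441621]), np.float64(0.04735748419499353))
```

View pics/w7.png

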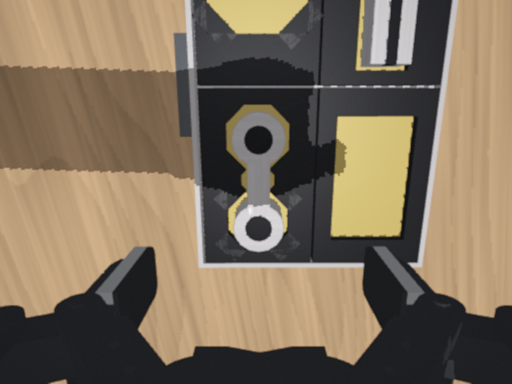

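>>> {"fn": "servo_tool", "kwargs": {
  "targets": [
    {"tx":-0.044,"ty":0.0,"tz":0.568,"wx":0,"wy":-88.2,"wz":0,"claw":0},
    {"tx":-0.044,"ty":0.0,"tz":0.568,"wx":0,"wy":-88.2,"wz":0,"claw":0},
    {"tx":-0.044,"ty":0.0,"tz":0.568,"wx":0,"wy":-88.2,"wz":0,"claw":0},
    {"tx":-0.044,"ty":0.0,"tz":0.568,"wx":0,"wy":-88.2,"wz":0,"claw":0},
    {"tx":-0.044,"ty":0.0,"tz":0.568,"wx":0,"wy":-88.2,"wz":0,"claw":0},
    {"tx":-0.044,"ty":0.0,"tz":0.568,"wx":0,"wy":-88.2,"wz":0,"claw":0},
    {"tx":-0.044,"ty":0.0,"tz":0.568,"wx":0,"wy":-88.2,"wz":0,"claw":0},
    {"tx":-0.044,"ty":0.0,"tz":0.568,"wx":0,"wy":-88.2,"wz":0,"claw":0},
    {"tx":-0.044,"ty":0.0,"tz":0.568,"wx":0,"wy":-88.2,"wz":0,"claw":0},
    {"tx":-0.044,"ty":0.0,"tz":0.568,"wx":0,"wy":-88.2,"wz":0,"claw":0},
    {"tx":-0.044,"ty":0.02,"tz":0.568,"wx":0,"wy":-88.2,"wz":0,"claw":0},
    {"tx":-0.044,"ty":0.02,"tz":0.568,"wx":0,"wy":-88.2,"wz":0,"claw":0}
  ]
}}

```text
t: 20.2
tool_pos: [528.2, 286.6, 107.2]
ee_rot: [-1.297, -1.057, 1.068]
wrist_force: [0.7, -0.3, -0.1]
finger_gap: 85.8
```

```bash
python3 - <<'E'
from h import *
c=get_calibration('wrist'); im=camera('wrist'); cv2.imwrite('pics/w8.png',im)
d=mask('wrist','plate_mid'); p,e=fit([(c,d[0][1])],'plate_mid',3,29,a0=-.19); print(d[0][0],d[0][2],p,e)
d=mask('wrist','disc_mid'); print(d[0][0],d[0][2],fit([(c,d[0][1])],'disc_mid',3,29,a0=0)) if d else 0
move(p[0],p[1],-14.5,p[2]+np.pi/2)
E
```

```text
0.93 [227.9, 131.3, 73.9, 130.1] [ 5.32361268e+02  2.88126860e+02 -1.96991287e-01] 0.023666045422986337
0.58 [23.1, 225.1, 92.7, 82.6] (array([5.64467242e+02, 1.17173076e+02, 2.04155218e-01]), np.float64(0.20261830637468958))
pos [529.7 288.3 110.2] gap 85.5 q7 0.27 t 20.35 F [-0.1  0.2  0.3]
shift [ 0.0005  0.1247 -0.0026] turns [[-0.02, -0.05, -0.07], [0.11, 179.95, -0.03]]
```

>>> {"fn": "servo_tool", "kwargs": {
  "targets": [
    {"tx":0.0005,"ty":0.06,"tz":-0.003,"wx":0,"wy":0,"wz":0,"claw":0},
    {"tx":0.0005,"ty":0.1,"tz":-0.003,"wx":0,"wy":0,"wz":0,"claw":0},
    {"tx":0.0005,"ty":0.118,"tz":-0.003,"wx":0,"wy":0,"wz":0,"claw":0},
    {"tx":0.0005,"ty":0.1245,"tz":-0.003,"wx":0,"wy":0,"wz":0,"claw":0},
    {"tx":0.0005,"ty":0.1245,"tz":-0.003,"wx":0,"wy":0,"wz":0,"claw":255},
    {"tx":0.0005,"ty":0.1245,"tz":-0.003,"wx":0,"wy":0,"wz":0,"claw":255},
    {"tx":0.0005,"ty":0.1245,"tz":-0.003,"wx":0,"wy":0,"wz":0,"claw":255},
    {"tx":0.0005,"ty":0.1245,"tz":-0.003,"wx":0,"wy":0,"wz":0,"claw":255}
  ],
  "grip_force": 70
}}

```text
t: 21.35
tool_pos: [533.7, 291.3, -11.7]
ee_rot: [-1.296, -1.067, 1.062]
wrist_force: [-0.9, 0.1, 5.4]
finger_gap: 52.0
```

```bash
python3 - <<'E'
from h import *
move(574.6,-293.2,75,1.41+np.pi/2)
E
```

```text
pos [533.7 291.3 -11.7] gap 52.0 q7 0.18 t 21.35 F [-0.9  0.1  5.4]
shift [-0.5653 -0.0873 -0.1537] turns [[0.21, -91.97, -0.04], [0.04, 88.03, 0.2]]
```

>>> {"fn": "servo_tool", "kwargs": {
  "targets": [
    {"tx":0,"ty":-0.04,"tz":0,"wx":0,"wy":0,"wz":0,"claw":255},
    {"tx":-0.02,"ty":-0.087,"tz":-0.005,"wx":0,"wy":5,"wz":0,"claw":255},
    {"tx":-0.565,"ty":-0.087,"tz":-0.154,"wx":0,"wy":88,"wz":0,"claw":255},
    {"tx":-0.565,"ty":-0.087,"tz":-0.154,"wx":0,"wy":88,"wz":0,"claw":255},
    {"tx":-0.565,"ty":-0.087,"tz":-0.154,"wx":0,"wy":88,"wz":0,"claw":255},
    {"tx":-0.565,"ty":-0.087,"tz":-0.154,"wx":0,"wy":88,"wz":0,"claw":255},
    {"tx":-0.565,"ty":-0.087,"tz":-0.154,"wx":0,"wy":88,"wz":0,"claw":255},
    {"tx":-0.565,"ty":-0.087,"tz":-0.154,"wx":0,"wy":88,"wz":0,"claw":255},
    {"tx":-0.565,"ty":-0.087,"tz":-0.154,"wx":0,"wy":88,"wz":0,"claw":255},
    {"tx":-0.565,"ty":-0.087,"tz":-0.154,"wx":0,"wy":88,"wz":0,"claw":255},
    {"tx":-0.565,"ty":-0.087,"tz":-0.154,"wx":0,"wy":88,"wz":0,"claw":255},
    {"tx":-0.565,"ty":-0.087,"tz":-0.154,"wx":0,"wy":88,"wz":0,"claw":255}
  ]
}}

```text
t: 22.85
tool_pos: [572.0, -302.7, 73.0]
ee_rot: [-1.571, 0.134, -0.134]
wrist_force: [-1.2, 1.3, -2.6]
finger_gap: 52.1
```

>>> {"fn": "servo_tool", "kwargs": {
  "targets": [
    {"tx":0,"ty":0,"tz":0,"wx":0,"wy":0,"wz":0,"claw":255},
    {"tx":0,"ty":0,"tz":0,"wx":0,"wy":0,"wz":0,"claw":255}
  ]
}}

```text
t: 23.1
tool_pos: [574.2, -291.2, 73.4]
ee_rot: [-1.566, 0.123, -0.123]
wrist_force: [-0.2, 0.2, -2.8]
finger_gap: 51.5
```

```bash
python3 - <<'E'
from h import *
c=get_calibration('wrist'); im=camera('wrist'); ov=im.copy()
move(574.6,-293.2,-0.5,1.41+np.pi/2)
for l,p in dict(pocket_plate=(574.6,-293.2,1.41)).items():
    r=render(c,l,*p,12,21); k,_=cv2.findContours((r>.5).astype(np.uint8),0,1); cv2.drawContours(ov,k,-1,(0,0,255),1)
s=readout.sense(); m=R.from_rotvec(s['ee_rot']).as_matrix(); a=m[:,0]; yaw=np.arctan2(a[1],a[0])
x,y,z=np.array(s['tool_pos']); zt=z+29+11.7; r=render(c,'plate_mid',x,y,yaw+np.pi/2,zt-.1,zt); k,_=cv2.findContours((r>.5).astype(np.uint8),0,1); cv2.drawContours(ov,k,-1,(0,255,0),1)
cv2.imwrite('pics/w9.png',cv2.resize(ov,None,fx=1.5,fy=1.5))
E
```

```text
pos [ 574.3 -291.3   73.5] gap 52.0 q7 -0.1 t 23.15 F [ 0.1  0.5 -1.8]
shift [ 0.0006  0.074  -0.0019] turns [[0.0, -179.78, 0.09], [-0.06, 0.22, 0.0]]
```

View pics/w9.png

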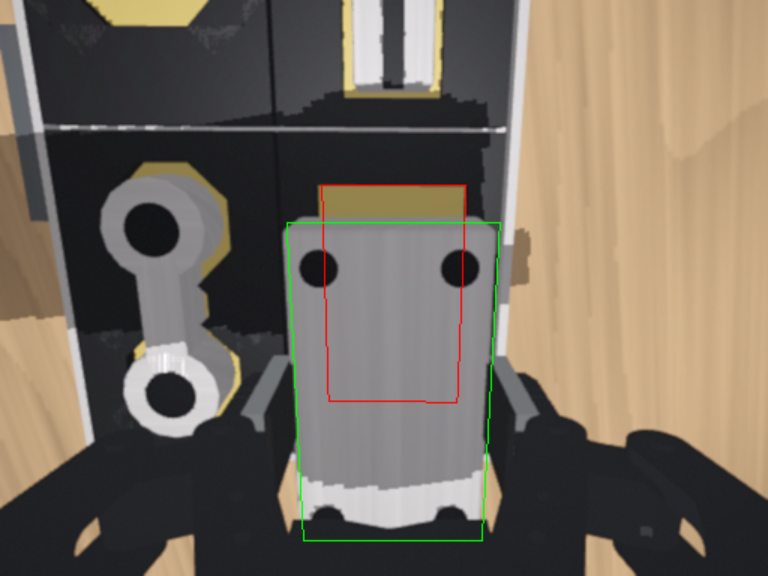

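>>> {"fn": "servo_tool", "kwargs": {
  "targets": [
    {"tx":0.0012,"ty":0.04,"tz":0.0004,"wx":0,"wy":0.2,"wz":0,"claw":255},
    {"tx":0.0012,"ty":0.06,"tz":0.0004,"wx":0,"wy":0.2,"wz":0,"claw":255},
    {"tx":0.0012,"ty":0.07,"tz":0.0004,"wx":0,"wy":0.2,"wz":0,"claw":255},
    {"tx":0.0012,"ty":0.074,"tz":0.0004,"wx":0,"wy":0.2,"wz":0,"claw":255},
    {"tx":0.0012,"ty":0.074,"tz":0.0004,"wx":0,"wy":0.2,"wz":0,"claw":255}
  ]
}}

```text
t: 23.78
tool_pos: [575.7, -293.6, -0.3]
ee_rot: [-1.567, 0.128, -0.129]
wrist_force: [-0.4, -0.7, -1.3]
finger_gap: 51.9
```

>>> {"fn": "servo_tool", "kwargs": {
  "targets": [
    {"tx":0,"ty":0.001,"tz":0,"wx":0,"wy":0,"wz":0,"claw":255},
    {"tx":0,"ty":0.0015,"tz":0,"wx":0,"wy":0,"wz":0,"claw":255}
  ]
}}

```text
t: 24.02
tool_pos: [575.5, -293.9, -1.6]
ee_rot: [-1.567, 0.128, -0.13]
wrist_force: [0.2, 1.8, -2.6]
finger_gap: 52.2
```

>>> {"fn": "servo_tool", "kwargs": {
  "targets": [
    {"tx":0,"ty":0.001,"tz":0,"wx":0,"wy":0,"wz":0,"claw":255},
    {"tx":0,"ty":0.001,"tz":0,"wx":0,"wy":0,"wz":0,"claw":30},
    {"tx":0,"ty":0.001,"tz":0,"wx":0,"wy":0,"wz":0,"claw":30},
    {"tx":0,"ty":0.001,"tz":0,"wx":0,"wy":0,"wz":0,"claw":30},
    {"tx":0,"ty":-0.05,"tz":0,"wx":0,"wy":0,"wz":0,"claw":0},
    {"tx":0,"ty":-0.1,"tz":0,"wx":0,"wy":0,"wz":0,"claw":0},
    {"tx":0,"ty":-0.12,"tz":0,"wx":0,"wy":0,"wz":0,"claw":0},
    {"tx":0,"ty":-0.12,"tz":0,"wx":0,"wy":0,"wz":0,"claw":0}
  ]
}}

```text
t: 25.02
tool_pos: [576.1, -294.2, 119.2]
ee_rot: [-1.568, 0.127, -0.131]
wrist_force: [0.8, -0.1, -0.1]
finger_gap: 85.9
```

```bash
python3 - <<'E'
from h import *
c=get_calibration('wrist'); im=camera('wrist'); cv2.imwrite('pics/w10.png',im)
d=mask('wrist','plate_mid'); print(d[0][0],d[0][2],fit([(c,d[0][1])],'plate_mid',12,38,a0=1.41))
move(564.5,118,100,.0+np.pi/2)
E
```

```text
0.96 [222.1, 123.9, 73.4, 129.0] (array([ 573.88735945, -295.74301861,    1.41230641]), np.float64(0.02191710058234042))
pos [ 573.9 -293.5  116.2] gap 85.2 q7 -0.08 t 25.125 F [-0.1 -0.7 -0.1]
shift [-0.0764  0.0165  0.4045] turns [[-0.12, -99.39, -0.08], [0.08, 80.61, -0.11]]
```

>>> {"fn": "servo_tool", "kwargs": {
  "targets": [
    {"tx":-0.076,"ty":0.0,"tz":0.4045,"wx":0,"wy":-60,"wz":0,"claw":0},
    {"tx":-0.076,"ty":0.0,"tz":0.4045,"wx":0,"wy":-60,"wz":0,"claw":0},
    {"tx":-0.076,"ty":0.0,"tz":0.4045,"wx":0,"wy":-60,"wz":0,"claw":0},
    {"tx":-0.076,"ty":0.0,"tz":0.4045,"wx":0,"wy":-60,"wz":0,"claw":0},
    {"tx":-0.076,"ty":0.0,"tz":0.4045,"wx":0,"wy":-60,"wz":0,"claw":0},
    {"tx":-0.076,"ty":0.0,"tz":0.4045,"wx":0,"wy":-60,"wz":0,"claw":0},
    {"tx":-0.076,"ty":0.0165,"tz":0.4045,"wx":0,"wy":-60,"wz":0,"claw":0},
    {"tx":-0.076,"ty":0.0165,"tz":0.4045,"wx":0,"wy":-60,"wz":0,"claw":0},
    {"tx":-0.076,"ty":0.0165,"tz":0.4045,"wx":0,"wy":-60,"wz":0,"claw":0},
    {"tx":-0.076,"ty":0.0165,"tz":0.4045,"wx":0,"wy":-60,"wz":0,"claw":0}
  ]
}}

```text
t: 26.38
tool_pos: [566.2, 115.8, 100.6]
ee_rot: [-1.46, -0.687, 0.689]
wrist_force: [0.1, -0.7, 0.7]
finger_gap: 85.4
```

```bash
python3 - <<'E'
from h import *
c=get_calibration('wrist'); im=camera('wrist'); cv2.imwrite('pics/w11.png',im)
d=mask('wrist','disc_mid'); p,e=fit([(c,d[0][1])],'disc_mid',3,29,a0=0); print(d[0][0],d[0][2],p,e)
m=R.from_rotvec(readout.sense()['ee_rot']).as_matrix(); yaw=np.arctan2(m[1,0],m[0,0]); print(yaw)
move(p[0],p[1],-17,yaw)
E
```

```text
0.8 [216.7, 141.9, 89.1, 91.4] [5.64162817e+02 1.18168602e+02 1.89851706e-01] 0.02767827776409837
0.8808146888457179
pos [566.5 116.1 101.1] gap 85.5 q7 0.12 t 26.475 F [ 0.2  1.2 -0.1]
shift [0.0002 0.1181 0.0031] turns [[0.02, 0.0, -0.03], [-0.04, -180.0, -0.04]]
```

>>> {"fn": "servo_tool", "kwargs": {
  "targets": [
    {"tx":0,"ty":0.06,"tz":0.002,"wx":0,"wy":0,"wz":0,"claw":0},
    {"tx":0,"ty":0.095,"tz":0.002,"wx":0,"wy":0,"wz":0,"claw":0},
    {"tx":0,"ty":0.112,"tz":0.002,"wx":0,"wy":0,"wz":0,"claw":0},
    {"tx":0,"ty":0.118,"tz":0.002,"wx":0,"wy":0,"wz":0,"claw":0},
    {"tx":0,"ty":0.118,"tz":0.002,"wx":0,"wy":0,"wz":0,"claw":255},
    {"tx":0,"ty":0.118,"tz":0.002,"wx":0,"wy":0,"wz":0,"claw":255},
    {"tx":0,"ty":0.118,"tz":0.002,"wx":0,"wy":0,"wz":0,"claw":255},
    {"tx":0,"ty":0.118,"tz":0.002,"wx":0,"wy":0,"wz":0,"claw":255}
  ]
}}

```text
t: 27.48
tool_pos: [566.0, 119.6, -14.9]
ee_rot: [-1.459, -0.692, 0.688]
wrist_force: [-1.1, 0.7, 6.4]
finger_gap: 62.9
```

```bash
python3 - <<'E'
from h import *
move(504.5,-127.8,70,.8808-.6)
E
```

```text
pos [566.  119.6 -14.9] gap 62.9 q7 0.0 t 27.475 F [-1.1  0.7  6.4]
shift [-0.2301 -0.0851 -0.1097] turns [[0.08, 34.53, 0.15], [0.2, -145.47, -0.1]]
```

>>> {"fn": "servo_tool", "kwargs": {
  "targets": [
    {"tx":0,"ty":-0.04,"tz":0,"wx":0,"wy":0,"wz":0,"claw":255},
    {"tx":-0.02,"ty":-0.085,"tz":-0.01,"wx":0,"wy":5,"wz":0,"claw":255},
    {"tx":-0.23,"ty":-0.085,"tz":-0.11,"wx":0,"wy":34.5,"wz":0,"claw":255},
    {"tx":-0.23,"ty":-0.085,"tz":-0.11,"wx":0,"wy":34.5,"wz":0,"claw":255},
    {"tx":-0.23,"ty":-0.085,"tz":-0.11,"wx":0,"wy":34.5,"wz":0,"claw":255},
    {"tx":-0.23,"ty":-0.085,"tz":-0.11,"wx":0,"wy":34.5,"wz":0,"claw":255},
    {"tx":-0.23,"ty":-0.085,"tz":-0.11,"wx":0,"wy":34.5,"wz":0,"claw":255},
    {"tx":-0.23,"ty":-0.085,"tz":-0.11,"wx":0,"wy":34.5,"wz":0,"claw":255},
    {"tx":-0.23,"ty":-0.085,"tz":-0.11,"wx":0,"wy":34.5,"wz":0,"claw":255},
    {"tx":-0.23,"ty":-0.085,"tz":-0.11,"wx":0,"wy":34.5,"wz":0,"claw":255}
  ]
}}

```text
t: 28.72
tool_pos: [504.0, -126.9, 68.3]
ee_rot: [-1.559, -0.223, 0.223]
wrist_force: [-0.2, 0.2, -2.2]
finger_gap: 63.1
```

```bash
python3 - <<'E'
from h import *
c=get_calibration('wrist'); im=camera('wrist'); ov=im.copy()
s=readout.sense(); m=R.from_rotvec(s['ee_rot']).as_matrix(); yaw=np.arctan2(m[1,0],m[0,0])
move(504.5,-127.8,-3.5,yaw)
r=render(c,'pocket_disc',504.5,-127.8,1.41,12,21); k,_=cv2.findContours((r>.5).astype(np.uint8),0,1); cv2.drawContours(ov,k,-1,(0,0,255),1)
x,y,z=np.array(s['tool_pos']); zt=z+29+14.9; r=render(c,'disc_mid',x,y,0,zt-.1,zt); k,_=cv2.findContours((r>.5).astype(np.uint8),0,1); cv2.drawContours(ov,k,-1,(0,255,0),1)
d=mask('wrist','disc_mid'); print([(q[0],q[2]) for q in d])
if d: p,e=fit([(c,d[0][1])],'disc_mid',zt-26,zt,a0=0); print('held in tool',m.T@(np.r_[p[:2],z]-[x,y,z]),e)
cv2.imwrite('pics/w12.png',cv2.resize(ov,None,fx=1.5,fy=1.5))
E
```

```text
pos [ 503.9 -127.2   68.3] gap 63.2 q7 0.01 t 28.775 F [ 0.   0.2 -2.2]
shift [ 0.0004  0.0718 -0.0008] turns [[-0.01, 0.0, 0.02], [0.02, -180.0, 0.02]]
[(0.98, [180.2, 176.7, 162.2, 166.2])]
held in tool [-1.09141708e+00 -4.95720374e-04 -8.54973024e-01] 0.019431363271285362
```

View pics/w12.png

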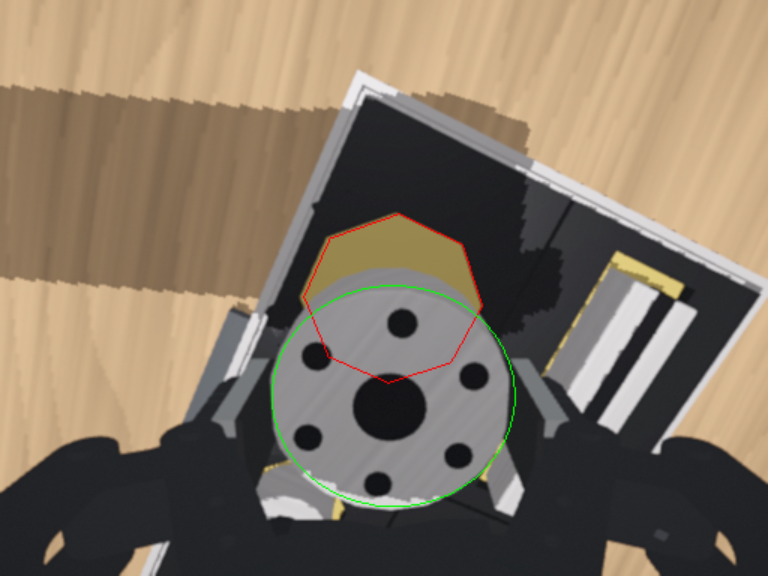

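>>> {"fn": "servo_tool", "kwargs": {
  "targets": [
    {"tx":0.0014,"ty":0.04,"tz":0,"wx":0,"wy":0,"wz":0,"claw":255},
    {"tx":0.0014,"ty":0.06,"tz":0,"wx":0,"wy":0,"wz":0,"claw":255},
    {"tx":0.0014,"ty":0.068,"tz":0,"wx":0,"wy":0,"wz":0,"claw":255},
    {"tx":0.0014,"ty":0.072,"tz":0,"wx":0,"wy":0,"wz":0,"claw":255},
    {"tx":0.0014,"ty":0.072,"tz":0,"wx":0,"wy":0,"wz":0,"claw":255}
  ]
}}

```text
t: 29.45
tool_pos: [505.5, -128.0, -3.3]
ee_rot: [-1.56, -0.221, 0.22]
wrist_force: [0.2, -0.2, -1.7]
finger_gap: 63.0
```

>>> {"fn": "servo_tool", "kwargs": {
  "targets": [
    {"tx":0,"ty":0.001,"tz":0,"wx":0,"wy":0,"wz":0,"claw":255},
    {"tx":0,"ty":0.0015,"tz":0,"wx":0,"wy":0,"wz":0,"claw":255}
  ]
}}

```text
t: 29.7
tool_pos: [505.3, -128.3, -4.8]
ee_rot: [-1.56, -0.221, 0.22]
wrist_force: [0.1, -0.2, -1.9]
finger_gap: 63.5
```

>>> {"fn": "servo_tool", "kwargs": {
  "targets": [
    {"tx":0,"ty":0.001,"tz":0,"wx":0,"wy":0,"wz":0,"claw":255},
    {"tx":0,"ty":0.001,"tz":0,"wx":0,"wy":0,"wz":0,"claw":0},
    {"tx":0,"ty":0.001,"tz":0,"wx":0,"wy":0,"wz":0,"claw":0},
    {"tx":0,"ty":0.001,"tz":0,"wx":0,"wy":0,"wz":0,"claw":0},
    {"tx":0,"ty":0.001,"tz":0,"wx":0,"wy":0,"wz":0,"claw":0},
    {"tx":0,"ty":-0.05,"tz":0,"wx":0,"wy":0,"wz":0,"claw":0},
    {"tx":0,"ty":-0.1,"tz":0,"wx":0,"wy":0,"wz":0,"claw":0},
    {"tx":0,"ty":-0.16,"tz":0,"wx":0,"wy":0,"wz":0,"claw":0},
    {"tx":0,"ty":-0.19,"tz":0,"wx":0,"wy":0,"wz":0,"claw":0}
  ]
}}

```text
t: 30.82
tool_pos: [506.4, -128.0, 187.9]
ee_rot: [-1.561, -0.224, 0.218]
wrist_force: [0.4, -1.0, 0.1]
finger_gap: 85.6
```

```bash
python3 - <<'E'
from h import *
move(430,-150,260,1.41-np.pi/2)
E
```

```text
pos [ 506.4 -128.   187.9] gap 85.6 q7 0.15 t 30.825 F [ 0.4 -1.   0.1]
shift [-0.0793 -0.0723 -0.0001] turns [[0.1, 25.35, 0.21], [0.29, -154.65, -0.13]]
```

>>> {"fn": "servo_tool", "kwargs": {
  "targets": [
    {"tx":-0.049,"ty":-0.03,"tz":-0.217,"wx":0,"wy":25,"wz":0,"claw":0},
    {"tx":-0.049,"ty":-0.03,"tz":-0.217,"wx":0,"wy":25,"wz":0,"claw":0},
    {"tx":-0.049,"ty":-0.03,"tz":-0.217,"wx":0,"wy":25,"wz":0,"claw":0},
    {"tx":-0.049,"ty":-0.03,"tz":-0.217,"wx":0,"wy":25,"wz":0,"claw":0},
    {"tx":-0.049,"ty":-0.03,"tz":-0.217,"wx":0,"wy":25,"wz":0,"claw":0},
    {"tx":-0.049,"ty":-0.03,"tz":-0.217,"wx":0,"wy":25,"wz":0,"claw":0}
  ]
}}

```text
t: 31.58
tool_pos: [518.2, -348.8, 214.4]
ee_rot: [-1.566, 0.121, -0.121]
wrist_force: [0.7, -0.1, -0.0]
finger_gap: 85.3
```

```bash
python3 - <<'E'
from h import *
c=get_calibration('wrist'); im=camera('wrist'); cv2.imwrite('pics/w13.png',cv2.resize(im,None,fx=1.5,fy=1.5))
PK=dict(bar=(599,-143.2),plate=(574.6,-293.2),disc=(504.5,-127.8),link=(479.9,-277.7)); u=np.array([np.cos(1.41),np.sin(1.41)]); v=np.array([-u[1],u[0]])
for n in PK:
    d=mask('wrist',n+'_mid')
    if not d: print(n,'none'); continue
    for z in (38,42,47):
        p,e=fit([(c,d[0][1])],n+'_mid',z-26,z,a0=1.41); q=p[:2]-PK[n]; print(n,z,round(d[0][0],2),'off along/across',np.round([q@u,q@v,p[2]-1.41],2),round(e,3))
E
```

```text
bar 38 0.53 off along/across [-1.77  1.24  0.  ] 0.03
bar 42 0.53 off along/across [-16.18 -29.59  -0.68] 0.537
bar 47 0.53 off along/across [-17.82 -29.78  -0.7 ] 0.539
plate 38 0.86 off along/across [-2.03  0.51  0.  ] 0.021
plate 42 0.86 off along/across [-2.19  0.91  0.  ] 0.039
plate 47 0.86 off along/across [-2.96  1.2   0.  ] 0.065
disc 38 0.59 off along/across [-51.16   0.51  -0.25] 0.47
disc 42 0.59 off along/across [-52.7    3.62  -0.14] 0.467
disc 47 0.59 off along/across [-52.66   0.75  -0.12] 0.462
link 38 0.74 off along/across [-0.08  0.93  0.  ] 0.051
link 42 0.74 off along/across [-0.02  0.25 -0.  ] 0.069
link 47 0.74 off along/across [-0.23 -0.18  0.  ] 0.095
```

View pics/w13.png

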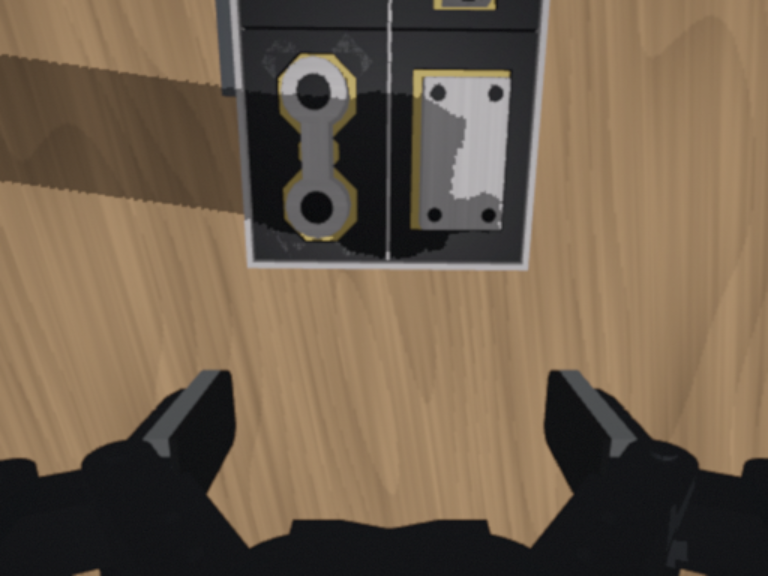

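>>> {"fn": "servo_tool", "kwargs": {
  "targets": [
    {"tx":0,"ty":0,"tz":0.15,"wx":0,"wy":0,"wz":0,"claw":0},
    {"tx":0,"ty":0,"tz":0.15,"wx":0,"wy":0,"wz":0,"claw":0},
    {"tx":0,"ty":0,"tz":0.15,"wx":0,"wy":0,"wz":0,"claw":0},
    {"tx":0,"ty":0,"tz":0.15,"wx":0,"wy":0,"wz":0,"claw":0},
    {"tx":0,"ty":0,"tz":0.15,"wx":0,"wy":0,"wz":0,"claw":0}
  ]
}}

```text
t: 32.45
tool_pos: [541.0, -203.4, 214.7]
ee_rot: [-1.569, 0.123, -0.123]
wrist_force: [0.2, -0.5, -0.4]
finger_gap: 85.1
```

```bash
python3 - <<'E'
from h import *
c=get_calibration('wrist'); im=camera('wrist'); cv2.imwrite('pics/w14.png',cv2.resize(im,None,fx=1.5,fy=1.5))
PK=dict(bar=(599,-143.2),disc=(504.5,-127.8)); u=np.array([np.cos(1.41),np.sin(1.41)]); v=np.array([-u[1],u[0]])
for n in PK:
    d=mask('wrist',n+'_mid')
    for z in (38,42,47):
        p,e=fit([(c,d[0][1])],n+'_mid',z-26,z,a0=1.41); q=p[:2]-PK[n]; print(n,z,round(d[0][0],2),'off',np.round([q@u,q@v,p[2]-1.41],2),round(e,3))
camera('top'); ct=get_calibration('top')
for l in ('jar_mid','mug_mid'):
    d=mask('top',l)[0]; vs,us=np.nonzero(d[1]); print(l,np.round(d[2]),np.round(ray(ct,us.mean(),vs.mean(),55)))
E
```

```text
bar 38 0.61 off [-2.59  1.02  0.  ] 0.03
bar 42 0.61 off [-2.91  1.65  0.  ] 0.035
bar 47 0.61 off [-3.62  2.53  0.  ] 0.054
disc 38 0.8 off [-1.33  0.78  0.19] 0.029
disc 42 0.8 off [-1.46  0.05  0.19] 0.046
disc 47 0.8 off [-2.16 -1.05  0.3 ] 0.07
jar_mid [237. 130.  20.  27.] [746.  56.]
mug_mid [290. 118.  49.  39.] [ 758. -101.]
```

View pics/w14.png

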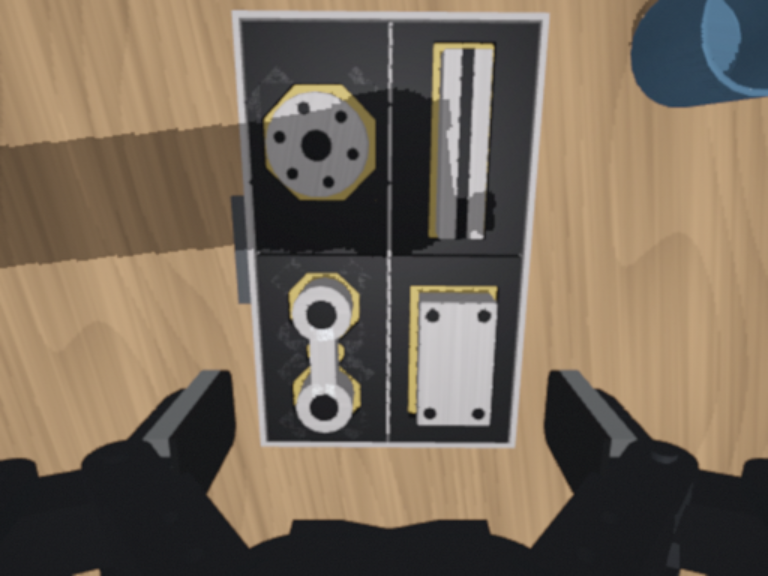

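All four parts lie flat in their own pockets. Each fits best at the seated height and sits within about 3 mm of its pocket's centre. The jar and mug have not moved, and the arm is clear of everything.

```bash
python3 -c "
from rig import bot; print(bot.job_done())"
```

```text
the job is handed in; nothing more can be done
None
```

All four parts (bar, link, plate and disc, placed in that order) are in their own pockets, and I handed the job in at about 33 s of the 107 s allowed.

**Last checks:**
- **Seating:** in the final wrist pictures every part fits best at the seated height (top at 38 mm). Each is within about 3 mm of its pocket centre, inside the 5 mm of play. The bar is the farthest off, at about 2.6 mm along its length.
- **Contact:** only the bar was pressed onto the pocket floor, and contact came at the height expected. The other three were let go about 1 mm or less above the floor. For those, full seating is judged from the pictures, not felt.
- **Jar and mug:** both are where they stood, to within 2 mm in the top camera.

**What failed or disagreed:**
- **First grasp missed:** the gripper closed on nothing above the bar. A touch on the bar's top showed the shut fingertips about 27 mm higher than the reported TCP, against the stated geometry. I used that figure for every later grasp.
- **Small offset:** the bar, link and plate sat 2–3 mm off along the tool's z from where the pose readings put them. I corrected for it on the link, plate and disc, but not on the bar.
- **Bad fits:** in the first of the two last pictures the bar and disc were mostly out of view, so some of their fits were meaningless. I moved and measured them again.

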